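# Hook the pill organiser's cover back on

## Task

The washed cover of the pill organiser is standing in the drying rack. Take it out and lay it flat on the ledge with its grip ridge up, let go, then take it by the ridge, hook its two tabs under the organiser's lip and swing it down until it lies flush in the organiser. Let go of it there, and leave the denture cup, tumbler, brush and mirror where they are.

Things in the scene. Friction and masses are not known exactly. Their poses are not given: they have to be found in the camera images.
- cover_center (a point): Centre of the loose cover's plate: off-white rigid plastic, 84 (x) x 116 (y) x 8 mm (z), about 0.09 kg. Cover axes: z out of the top (ridge) face, x from the tab edge to the plain front edge. At the start it stands in the rack's middle slot on its front edge, tabs up, y along the rack's y, ridge facing the rack's +x, leaning up to 6 degrees; plate's upper edge 90 mm, tab tips 104 mm up.
- cover_grip (a point): Centre of the grip ridge in the middle of the cover's top face: 12 mm (x) x 60 mm (y), rising 26 mm above the plate's top face. This point is 17 mm from cover_center along the cover's z. Same axes as cover_center.
- cover_tabs (a point): Midpoint between the tips of the cover's two tabs; x = -56, z = -2 mm from cover_center, same axes. The tabs project 14 mm from the plate's -x edge, are 24 mm wide (at y = 34 to 58 mm on either side, 68 mm free between them) and 4 mm thick, flush with the plate's underside. Tab tip to front edge: 98 mm.
- cover_front (a point): Middle of the cover's plain front edge, half-way up its thickness: x = +42 mm from cover_center, same axes.
- organiser: Fixed off-white pill organiser, 114 (x) x 133 mm (y), origin at the centre of its underside on the ledge. Its recess is 102 mm in x (-51 to +51) and 121 mm in y; the cover's seat is 22 mm above the ledge. Front (+x) and side walls rise to 30 mm, the near (-x) wall with the lip to 35 mm. Seated, the cover's x lies along the organiser's x, top face level with the front and side walls.
- organiser_lip (a point): Middle of the lower free edge of the organiser's lip: x = -42, y = 0, z = 31 mm in the organiser's frame, same axes. The lip, 4 mm thick, runs along the whole near (-x) wall and overhangs the recess by 9 mm (x = -51 to -42), its underside 9 mm above the seat.
- rack: Fixed off-white drying rack, base 70 (x) x 135 mm (y) x 6 mm, origin at the centre of its underside. Rows of pegs (tops 40 mm above the ledge) at y = +-45 mm leave three slots 10 mm wide along y; the cover stands in the middle one (x = 0), its lower edge 6 mm above the ledge.
- denture_cup: Lidded pale blue denture cup, 78 mm across, 79 mm high; origin at the centre of its underside. Leave alone.
- tumbler: Glass tumbler, 68 mm across, 95 mm high; origin at the centre of its underside. Leave alone.
- brush: Green denture brush lying on the ledge, about 165 mm long along its x, up to 22 mm high. Leave alone.
- mirror: Round chrome shaving mirror on a foot, 200 mm high; origin at the centre of its foot (90 mm across). Leave alone.
Not all that is in view belongs to the job. What is shaped like the organiser but green is not meant. What is shaped like the part that bears cover_center but pink is not meant.

How it is judged:
On the way, in this order (a step that is already met when the one before it is completed fails the run):
1. the cover lies flat on the ledge, ridge up, let go (angle between cover_center's own z axis and vertical below 0.1 rad and height (world z) of cover_center below 0.012 m and contact force between the fingers and cover below 0.1 N), for 0.1 s.
2. the tabs are under the lip with the front edge still raised (x of cover_tabs in the frame of organiser between -0.06 and -0.044 m and y of cover_tabs in the frame of organiser between -0.008 and 0.008 m and z of cover_tabs in the frame of organiser between 0.018 and 0.031 m and angle between cover_center's own z axis and vertical above 0.07 rad), for 0.04 s.
At the end, for the whole second after the job is handed in: The cover lies flush in the organiser: tabs at least 2 mm under the lip, both the tab edge and the front edge within about 2.5 mm of their seated height, level within 2 degrees, at rest and released (x of cover_tabs in the frame of organiser between -0.06 and -0.044 m and y of cover_tabs in the frame of organiser between -0.006 and 0.006 m and z of cover_tabs in the frame of organiser between 0.0215 and 0.0265 m and z of cover_front in the frame of organiser between 0.0235 and 0.0285 m and angle between cover_center's own z axis and vertical below 0.035 rad and linear speed of cover below 0.01 m/s and contact force between the fingers and cover below 0.1 N); the robot touches nothing.
It fails at once if the denture cup is moved by more than 25 mm or tipped (distance of denture_cup from where it was at the start of the episode above 0.025 m or angle between denture_cup's own z axis and vertical above 0.35 rad).
It fails at once if the tumbler is moved by more than 25 mm or tipped (distance of tumbler from where it was at the start of the episode above 0.025 m or angle between tumbler's own z axis and vertical above 0.35 rad).
It fails at once if the brush is moved by more than 25 mm or tipped (distance of brush from where it was at the start of the episode above 0.025 m or angle between brush's own z axis and vertical above 0.35 rad).
It fails at once if the mirror is moved by more than 25 mm or tipped (distance of mirror from where it was at the start of the episode above 0.025 m or angle between mirror's own z axis and vertical above 0.35 rad).
It also fails if it takes over 64 s, if anything falls off the work surface, if the arm or the gripper's body presses on something with over 40 N, if the wrist force passes 120 N, or if a joint passes its speed limit or range.

## Robot

A 6-joint arm with a two-finger parallel gripper is mounted at the origin on the work surface. World frame = base frame: x ahead of the robot, y to its left, z up, the work surface at z = 0. Lengths are in m, angles in rad, forces in N, time in s.
With the tool pointing down it reaches from about 0.375 to 0.9 m from the base axis. Payload 3.1 kg.
Tool frame: the origin (TCP) lies between the finger pads; the fingertips stand 11 mm ahead of it and the grasp point (between the pads) lies 8 mm behind it; z points along the fingers, y is the direction in which the jaws open and shut (so a half turn about z gives the same grasp; the last joint's range is limited). The gripper opens to 85 mm and grips with 20 to 120 N. Pads are 22 mm wide; open, the fingers measure 114 mm over their backs; the gripper's body (76 mm by 85 mm) begins 54 mm behind the grasp point. The pads swing forward as they close: fully open they stand 13 mm farther back than shut.
Start: joints at [-1.409, 0.527, 1.433, -0, 1.181, -0.178], TCP at [0.209, -0.589, 0.242] pointing down, gripper open.
Joint ranges: [-3.08, 3.08], [-0.75, 2.2], [0.22, 2.44], [-1.43, 4.57], [0, 2.65], [-2.85, 2.85]. Speed limits (rad/s): [2.79, 2.79, 3.14, 3.14, 3.14, 3.14].

## Interface

Orientations are given as a unit quaternion [x, y, z, w].
In Python, from station import manip gives the robot as it stands. The module is installed in compiled form; this text tells all that it offers.
- The arm moves only by the tool arm_command, never from a script. Its argument "rows" is a list of rows, each a list of 3 entries, a list of its own where there are three numbers: the shift along the world's x, y, z in mm, then the turn about the world's z in rad, then the closure, from -1 (fully open) to 1 (shut), so that 0 is half open. A call has 1 to 12 rows; each row shifts and turns the commanded pose from where the row before left it; what a row does not reach is not made up. A row lasts 1/8 s, in which the tool goes at most 62.5 mm and 10.7 degrees, less where a joint would pass 70% of its speed; a pose out of reach is approached as far as the arm can. A call with a gripper value outside its range is refused whole. The fingers move at their own pace and stop on an object; "squeeze" is the grip in N (left out, the last holds). Time passes only in rows, so rows that do not move let the fingers close. It gives the time, the measured TCP pose, the force and the opening at its end, in the units of the state.
- manip.sense(): the state, without advancing time (a new reading comes with each control period).
- manip.snapshot(name): name is "side" or "top" or "wrist"; returns the picture (420x560x3 uint8, blue, green, red); there is no depth.
- manip.get_calibration(name): a dict with "fovy" (degrees; the focal length in pixels is half the picture's height over the tangent of half this angle, whatever the lens; pixels are square), "cx", "cy" (the principal point, pixels), "R" (3x3) and "t" (3): a world point X has camera coordinates R X + t. Camera axes: x right, y down, z forward; pixel columns grow to the right and rows downward; lengths in m; the calibration is good to about 2 mm. A picture is of the moment at which its call begins: read the wrist's pose just before it. get_calibration takes no time and is no camera call; for the wrist camera it gives the pose at the moment of the call.
- manip.sign_off(): hands the job in, once; it reports no verdict.
The state is a dict: "t": time; "q": joint angles; "qd": joint speeds; "tau": joint torques, N m; "tcp_pos": TCP position; "tool_rot": TCP orientation; "force": force on the tool from outside, world axes, zero at the start; "ft_torque": the same for the moment, N m; "finger_gap": opening from 0.0 (shut) to 1.0 (fully open).
Only numpy, scipy, OpenCV 4.12 (cv2) and the standard library are available. Lean on these libraries where they do the work, as an engineer would, in place of code of your own. Each camera call takes 0.05 s, during which the arm holds its last target.

## Working session

There is one attempt and no reset: what is moved stays moved. The work goes in short steps, Python scripts to look and compute and a tool call to move; the robot and the scene stay as the last step left them, time stands still between calls to the robot, and variables do not carry over. Pictures are saved under pics/ and viewed, and the job is handed in when it is done.

Besides the shell and the picture viewer there is one more tool, called after ">>>" as name(argument=value, ...) on one line, values as JSON. arm_command: Moves the arm, as the interface text tells. Its arguments: {"type":"object","properties":{"rows":{"type":"array","items":{"type":"array"}},"squeeze":{"type":"number"}},"required":["rows"]}

```bash
mkdir -p pics; ls; python3 - <<'E'
from station import manip
import cv2
print(manip.sense())
for n in ("side","top","wrist"):
    c=manip.get_calibration(n); print(n,c)
    cv2.imwrite(f"pics/{n}0.png",manip.snapshot(n))
E
```

```text
pics
{'t': 0.0, 'q': array([-1.40851638e+00,  5.28500379e-01,  1.43390312e+00, -1.83394256e-05,
        1.18137065e+00, -1.78528649e-01]), 'qd': array([ 0.00116739, -0.00076531,  0.00069906,  0.00138519,  0.00033629,
        0.00146747]), 'tau': array([-6.46915601e-05, -4.42349625e+01, -1.78022951e+01, -3.29827399e-04,
        8.43297603e-03, -8.33946245e-09]), 'tcp_pos': array([ 0.2087993 , -0.58836203,  0.2413123 ]), 'tool_rot': array([ 9.85515108e-01,  1.69584142e-01,  3.82464030e-07, -1.09078188e-03]), 'force': array([ 0.14598318, -0.33624076,  0.11451155]), 'ft_torque': array([ 0.02019306, -0.00279169,  0.04674298]), 'finger_gap': 1.0003062047825362}
side {'fovy': 42.05565032581356, 'cx': 278.9450507510059, 'cy': 207.7822777168834, 'R': array([[-0.99097069, -0.13406708,  0.0017614 ],
       [-0.09383083,  0.68405653, -0.72336881],
       [ 0.09577504, -0.71700257, -0.6904596 ]]), 't': array([0.51984301, 0.22157281, 1.40092591])}
top {'fovy': 44.497116504798, 'cx': 278.19661583499624, 'cy': 205.54404410958637, 'R': array([[ 0.02598572, -0.99965304, -0.00430648],
       [-0.9967571 , -0.02558177, -0.07629459],
       [ 0.07615796,  0.00627508, -0.99707602]]), 't': array([-0.14198945,  0.55104072,  1.63118423])}
wrist {'fovy': 67.73675865268812, 'cx': 278.85359249251957, 'cy': 209.55023303869385, 'R': array([[ 0.33321993, -0.94284429, -0.00302089],
       [-0.89923599, -0.31876782,  0.2996026 ],
       [-0.28344157, -0.09711706, -0.9540593 ]]), 't': array([-0.62384541, -0.03955191,  0.38118844])}
```

View pics/side0.png

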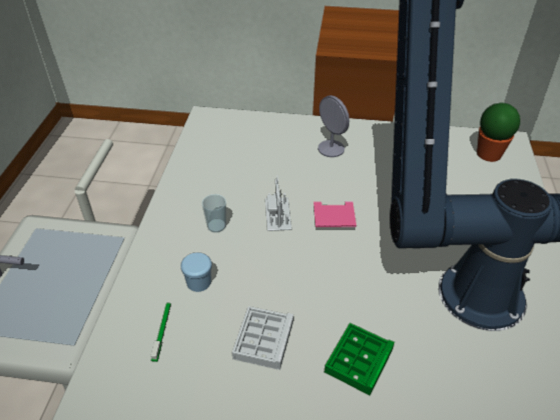

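View pics/top0.png

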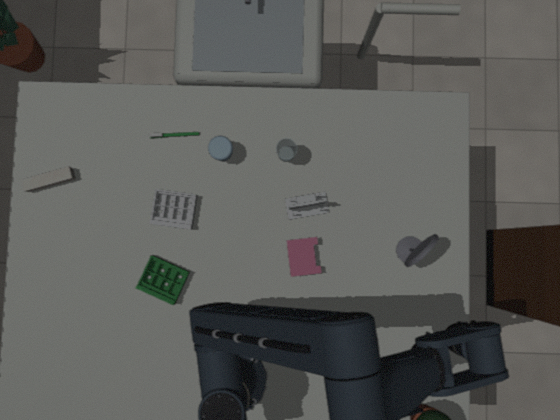

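View pics/wrist0.png

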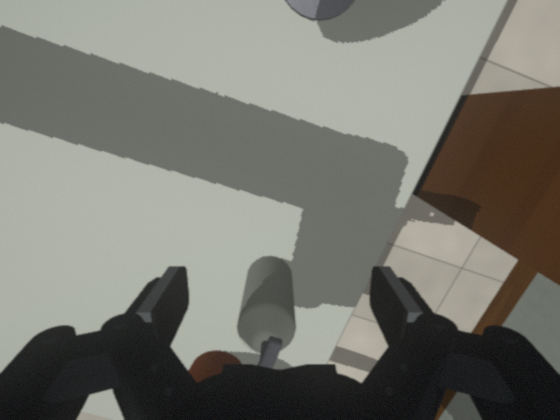

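```bash
cat > h.py <<'E'
import numpy as np,cv2
from station import manip
def foc(c): return 210/np.tan(np.radians(c['fovy']/2))
def ray(c,u,v):
    f=foc(c);d=np.array([(u-c['cx'])/f,(v-c['cy'])/f,1.]);R=np.array(c['R']);return -R.T@np.array(c['t']),R.T@d
def onz(c,u,v,z):
    o,d=ray(c,u,v);return o+d*(z-o[2])/d[2]
def proj(c,X):
    p=np.array(c['R'])@np.array(X)+np.array(c['t']);f=foc(c);return p[:2]/p[2]*f+[c['cx'],c['cy']]
def crop(im,x0,y0,x1,y1,s,name):
    cv2.imwrite('pics/'+name,cv2.resize(im[y0:y1,x0:x1],None,fx=s,fy=s,interpolation=cv2.INTER_CUBIC))
E
python3 - <<'E'
from h import *
t=cv2.imread('pics/top0.png');s=cv2.imread('pics/side0.png')
a=cv2.resize(t[170:310,130:340],None,fx=3.6,fy=3.6,interpolation=cv2.INTER_CUBIC)
cv2.imwrite('pics/tc.png',a)
crop(s,220,170,380,290,5,'sc.png')
c=manip.get_calibration('top')
for n,u,v,z in [('org',175,210,.03),('rack',307,207,.006),('cup',221,148,.079),('tumb',287,150,.095),('brush',175,134,.02),('mirror',409,248,.0),('green',165,279,.03),('pink',304,257,.008)]: print(n,onz(c,u,v,z).round(3))
E
```

```text
org [0.531 0.202 0.03 ]
rack [ 0.553 -0.221  0.006]
cup [0.726 0.056 0.079]
tumb [ 0.722 -0.151  0.095]
brush [0.78  0.214 0.02 ]
mirror [ 0.429 -0.554  0.   ]
green [0.311 0.225 0.03 ]
pink [ 0.392 -0.215  0.008]
```

View pics/tc.png

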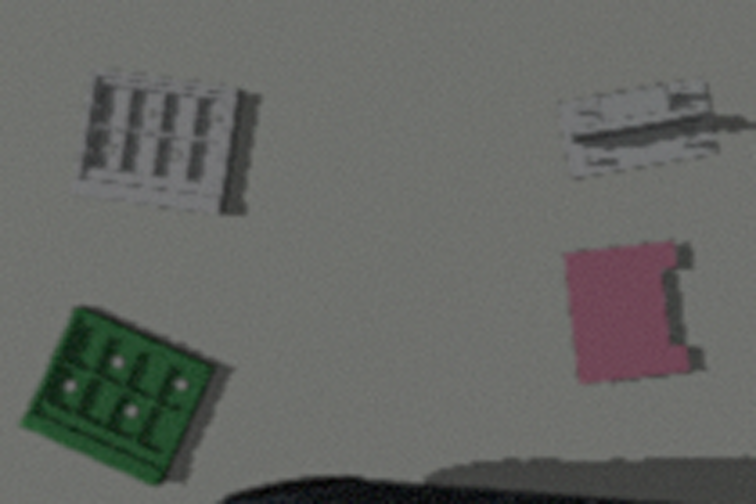

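View pics/sc.png

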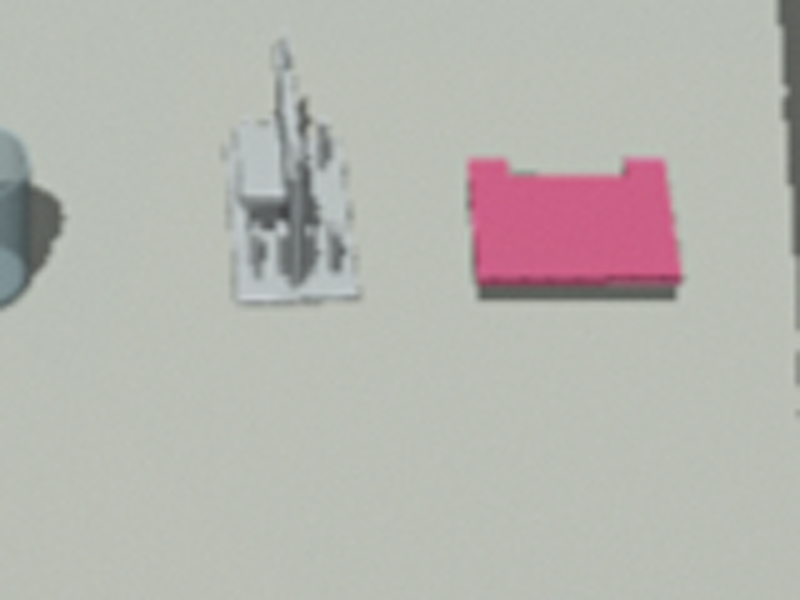

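>>> arm_command(rows=[[[0,0,60],0,-1],[[20,55,15],-0.03,-1],[[20,55,15],-0.03,-1],[[20,55,15],-0.03,-1],[[20,55,15],-0.03,-1],[[20,55,15],-0.03,-1],[[20,55,15],-0.03,-1],[[20,55,15],-0.03,-1],[[20,55,15],-0.03,-1],[[20,55,15],-0.03,-1],[[20,55,10],-0.03,-1],[[0,0,0],0,-1]])

```text
t: 1.65
tcp_pos: [0.4095, -0.0353, 0.448]
tool_rot: [1.0, 0.025, 0.001, -0.0]
force: [-0.7, -0.5, -0.8]
finger_gap: 0.999
```

```bash
python3 - <<'E'
from h import *
print(manip.sense()['tcp_pos'],manip.sense()['t'])
np.save('w1.npy',manip.get_calibration('wrist'),allow_pickle=True)
im=manip.snapshot('wrist');cv2.imwrite('pics/w1.png',im)
E
```

```text
[ 0.40950434 -0.03534031  0.44803103] 1.65
```

View pics/w1.png

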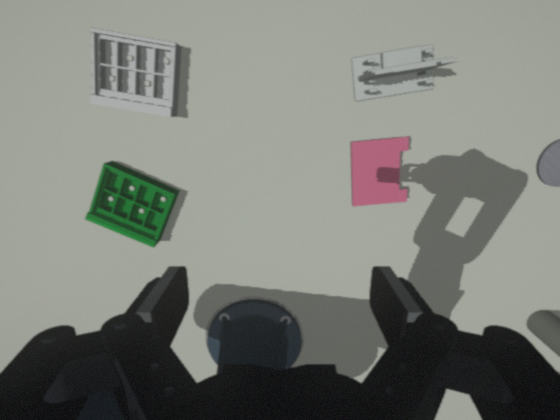

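```bash
python3 - <<'E'
from h import *
im=cv2.imread('pics/w1.png')
crop(im,80,15,200,125,6,'o1.png')
crop(im,335,30,475,110,5.6,'r1.png')
E
```

```text
(no output)
```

View pics/o1.png

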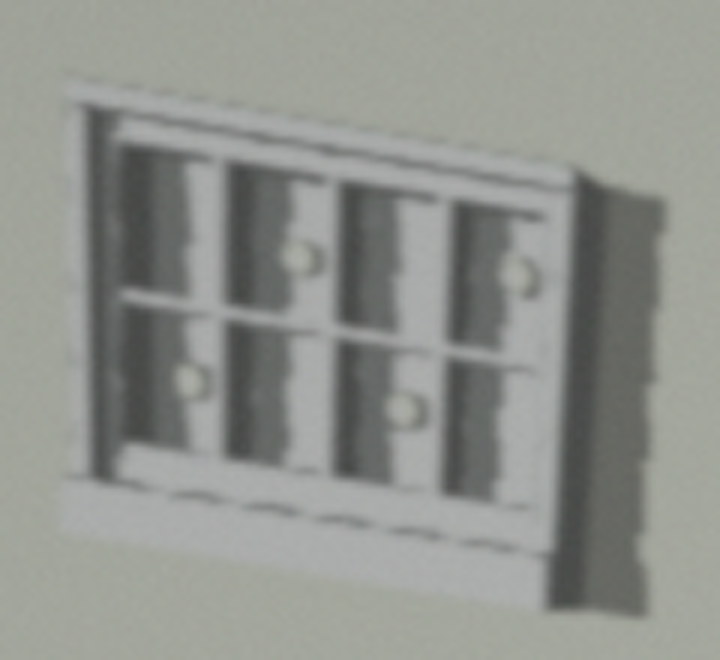

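View pics/r1.png

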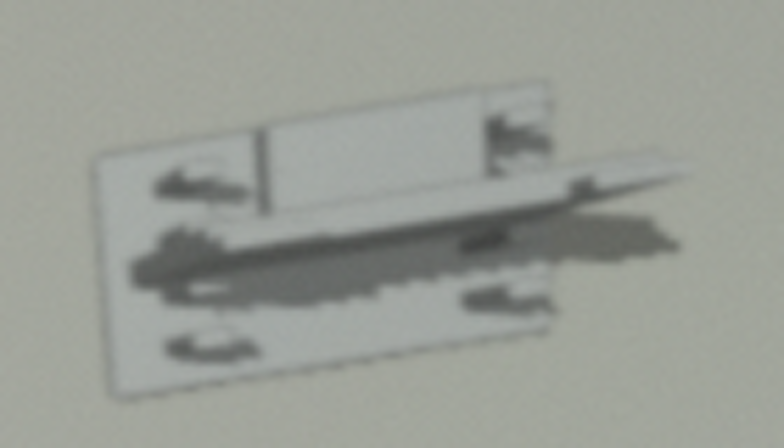

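```bash
python3 - <<'E'
from h import *
c=np.load('w1.npy',allow_pickle=True).item()
print('cam',-np.array(c['R']).T@c['t'])
r=[onz(c,335+u/5.6,30+v/5.6,.006)[:2] for u,v in [(95,155),(115,400),(548,85),(548,330)]]
r=np.array(r);print(r.round(4),'c',r.mean(0));
print('len y',np.linalg.norm(r[0]-r[2]),np.linalg.norm(r[1]-r[3]),'x',np.linalg.norm(r[0]-r[1]),np.linalg.norm(r[2]-r[3]))
for a,b in((0,2),(1,3)):
  d=r[a]-r[b];print('yaw',np.arctan2(-d[0],d[1]))
o=[onz(c,80+u/6,15+v/6,z)[:2] for u,v,z in [(65,80,.03),(575,165,.03),(65,478,.035),(553,552,.035)]]
o=np.array(o);print(o.round(4))
for a,b in((0,1),(2,3)):
  d=o[a]-o[b];print('yaw',np.arctan2(-d[0],d[1]),np.linalg.norm(d))
m1=(o[0]+o[1])/2;m2=(o[2]+o[3])/2
print('front mid',m1,'lip mid',m2,'dist',np.linalg.norm(m1-m2),'exp .099', 'dir',np.arctan2(*(m1-m2)[::-1]))
E
```

```text
cam [ 0.4850746  -0.03240731  0.58036533]
[[ 0.5769 -0.1493]
 [ 0.5084 -0.1636]
 [ 0.6019 -0.2805]
 [ 0.5349 -0.2936]] c [ 0.55553491 -0.22174538]
len y 0.13351310770518493 0.1326533148385593 x 0.06993178707175735 0.0682576101438985
yaw 0.1888697433720574
yaw 0.20141851808212485
[[0.595  0.2677]
 [0.5814 0.136 ]
 [0.4969 0.2776]
 [0.484  0.1454]]
yaw -0.10290627791992456 0.13235095751453327
yaw -0.09714457988939892 0.13285782764596668
front mid [0.5882463  0.20184906] lip mid [0.49041053 0.21149959] dist 0.098310584502023 exp .099 dir -0.09832206143172703
```

```bash
python3 - <<'E'
from h import *
c=np.load('w1.npy',allow_pickle=True).item()
C=np.array([.5555,-.2217]);y=.195;R=np.array([[np.cos(y),np.sin(y)],[-np.sin(y),np.cos(y)]])
for u,v,z,n in [(690,162,.104,'farR tab tip upper corner'),(690,172,.104,'farR tab tip'),(225,250,.09,'left plate'),(487,178,.09,'?'),(265,130,.054,'ridge top L near'),(485,95,.054,'ridge R'),(265,215,.054,'ridge base L')]:
    p=onz(c,335+u/5.6,30+v/5.6,z)[:2];print(n,(R@(p-C)).round(4))
s=manip.get_calibration('side')
for u,v,z in [(275,42,.104),(287,42,.104),(270,60,.1)]:
    p=onz(s,220+u/5,170+v/5,z)[:2];print('side',(R@(p-C)).round(4))
E
```

```text
farR tab tip upper corner [ 0.0003 -0.056 ]
farR tab tip [-0.002 -0.056]
left plate [-0.0021  0.0548]
? [ 0.0051 -0.0123]
ridge top L near [0.0288 0.0317]
ridge R [ 0.0286 -0.0275]
ridge base L [0.0074 0.0328]
side [ 0.0082 -0.0396]
side [ 0.0013 -0.0392]
side [ 0.0117 -0.0287]
```

>>> arm_command(rows=[[[15,-19,-25],0.172,-0.3],[[15,-19,-25],0.172,-0.3],[[15,-19,-25],0.172,-0.3],[[15,-19,-25],0.172,-0.3],[[15,-19,-25],0.172,-0.3],[[15,-19,-25],0.172,-0.3],[[15,-19,-25],0.172,-0.3],[[15,-19,-25],0.172,-0.3],[[15,-18,-25],0.17,-0.3],[[11,-16,-25],0.17,-0.3],[[0,0,0],0,-0.3],[[0,0,0],0,-0.3]], squeeze=30)

```text
t: 3.2
tcp_pos: [0.554, -0.2257, 0.1975]
tool_rot: [0.64, 0.768, -0.0, -0.0]
force: [-0.1, 0.1, 0.3]
finger_gap: 0.648
```

```bash
python3 - <<'E'
from h import *
np.save('w2.npy',manip.get_calibration('wrist'),allow_pickle=True)
cv2.imwrite('pics/w2.png',manip.snapshot('wrist'))
s=manip.snapshot('side');crop(s,200,130,360,250,5,'s2.png')
E
```

```text
(no output)
```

View pics/w2.png

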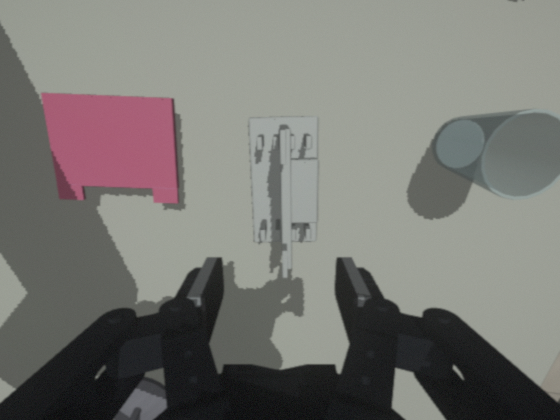

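View pics/s2.png

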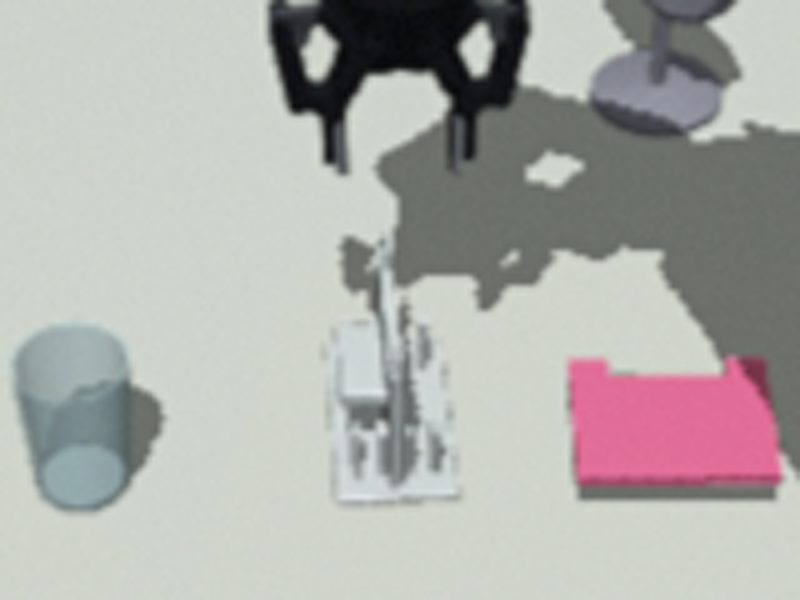

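```bash
python3 - <<'E'
from h import *
c=np.load('w2.npy',allow_pickle=True).item()
C=np.array([.5555,-.2217]);y=.195;R=np.array([[np.cos(y),np.sin(y)],[-np.sin(y),np.cos(y)]])
p=np.array([onz(c,u,v,.006)[:2] for u,v in [(249,117),(318,117),(254,242),(316,242)]]);print(p.round(4),p.mean(0))
d=p[1]-p[0];print(np.arctan2(d[1],d[0]));d=p[0]-p[2];print(np.arctan2(-d[0],d[1])); d=p[1]-p[3];print(np.arctan2(-d[0],d[1]))
for u,v,z in [(282,132,.104),(292,132,.104),(288,277,.104),(292,277,.104),(289,230,.09),(317,160,.054),(317,222,.054)]:
  print(u,v,(R@(onz(c,u,v,z)[:2]-C)).round(4))
print(2*np.arctan2(.768,.64), (R@(np.array([.554,-.2257])-C)).round(4))
E
```

```text
[[ 0.5109 -0.1614]
 [ 0.5783 -0.149 ]
 [ 0.5368 -0.2932]
 [ 0.6052 -0.2807]] [ 0.55779661 -0.22107524]
0.18091067195867433
0.19409644725781972
0.20161810050395912
282 132 [-0.0003  0.0589]
292 132 [0.0067 0.0588]
288 277 [ 0.0033 -0.0555]
292 277 [ 0.0065 -0.0556]
289 230 [ 0.0047 -0.0202]
317 160 [0.0306 0.0314]
317 222 [ 0.0319 -0.0265]
1.7521161011963868 [-0.0022 -0.0036]
```

>>> arm_command(rows=[[[4,6,-20],0.014,-0.3],[[0,0,-30],0,-0.3],[[0,0,-30],0,-0.3],[[0,0,-25],0,-0.3],[[0,0,-12],0,-0.3],[[0,0,0],0,-0.3],[[0,0,0],0,1],[[0,0,0],0,1],[[0,0,0],0,1],[[0,0,0],0,1],[[0,0,0],0,1]], squeeze=30)

```text
t: 4.68
tcp_pos: [0.5592, -0.2193, 0.0813]
tool_rot: [0.633, 0.774, -0.0, 0.001]
force: [-1.0, 0.4, 5.9]
finger_gap: 0.087
```

```bash
python3 - <<'E'
from h import *
s=manip.snapshot('side');crop(s,200,130,360,250,5,'s3.png')
E
```

```text
(no output)
```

View pics/s3.png

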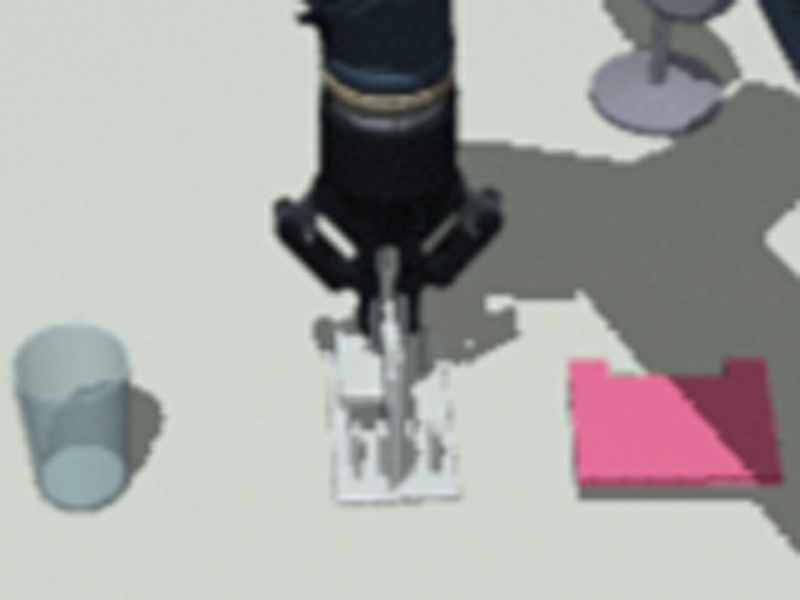

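>>> arm_command(rows=[[[0,0,25],0,1],[[0,0,35],0,1],[[0,10,20],0,1],[[5,30,0],-0.05,1],[[6,35,0],-0.05,1],[[6,35,0],-0.05,1],[[6,35,0],-0.05,1],[[6,35,0],-0.05,1],[[6,25,0],-0.044,1],[[6,14,0],0,1],[[0,0,0],0,1],[[0,0,0],0,1]])

```text
t: 6.22
tcp_pos: [0.5997, -0.0007, 0.1601]
tool_rot: [0.74, 0.673, -0.0, -0.0]
force: [-0.1, -0.8, -1.3]
finger_gap: 0.084
```

```bash
python3 - <<'E'
from h import *
s=manip.snapshot('side');cv2.imwrite('pics/s4.png',cv2.resize(s[100:350,130:430],None,fx=2.6,fy=2.4))
E
```

```text
(no output)
```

View pics/s4.png

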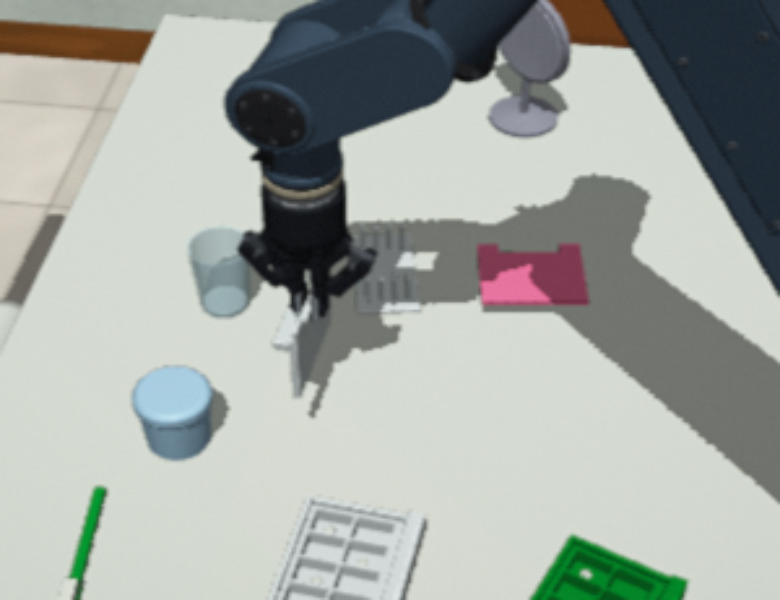

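>>> arm_command(rows=[[[0,0,-30],0,1],[[0,0,-30],0,1],[[0,0,-15],0,1],[[0,0,-6],0,1],[[0,0,-3],0,1],[[0,0,-1],0,1],[[0,0,0],0,1]])

```text
t: 7.15
tcp_pos: [0.6004, -0.0, 0.076]
tool_rot: [0.739, 0.673, 0.0, 0.001]
force: [0.1, -0.6, -0.6]
finger_gap: 0.084
```

>>> arm_command(rows=[[[0,0,-1],0,1],[[0,0,0],0,0.75],[[-4,0,-2],0,0.45],[[-6,1,-5],0,0.45],[[-6,1,-5],0,0.45],[[-6,0,0],0,0.45],[[0,0,0],0,0.45],[[0,0,0],0,0.45]])

```text
t: 8.15
tcp_pos: [0.5783, 0.0019, 0.0625]
tool_rot: [0.74, 0.673, 0.0, 0.0]
force: [0.1, 0.2, -0.3]
finger_gap: 0.275
```

```bash
python3 - <<'E'
from h import *
s=manip.snapshot('side');crop(s,200,170,320,270,6,'s5.png')
cv2.imwrite('pics/w5.png',manip.snapshot('wrist'))
E
```

```text
(no output)
```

View pics/s5.png

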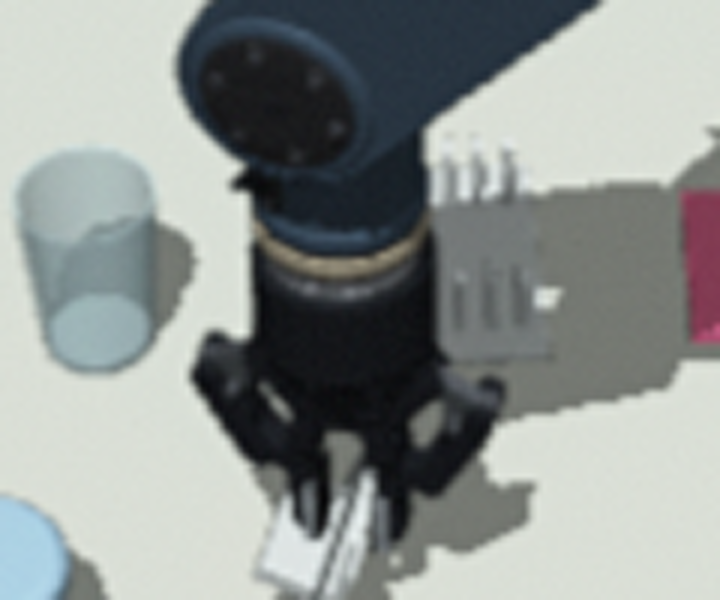

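View pics/w5.png

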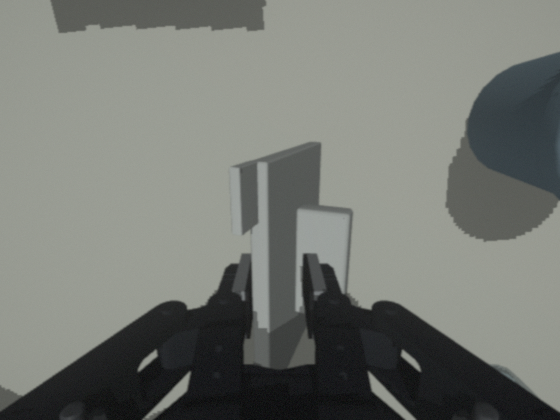

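>>> arm_command(rows=[[[5,0,-3],0,0.1],[[5,0,-3],0,-0.3],[[5,0,-3],0,-0.7],[[5,0,-3],0,-1],[[0,0,0],0,-1],[[-5,0,-4],0,-1],[[-5,1,-6],0,-1],[[-6,1,-8],0,-1],[[-6,1,-6],0,-1],[[-4,0,0],0,-1],[[0,0,0],0,-1]])

```text
t: 9.62
tcp_pos: [0.5872, 0.0022, 0.0334]
tool_rot: [0.74, 0.673, 0.011, 0.015]
force: [12.2, 0.6, 21.6]
finger_gap: 0.997
```

```bash
python3 - <<'E'
from h import *
s=manip.snapshot('side');crop(s,200,170,320,270,6,'s6.png')
cv2.imwrite('pics/w6.png',manip.snapshot('wrist'))
E
```

View pics/s6.png

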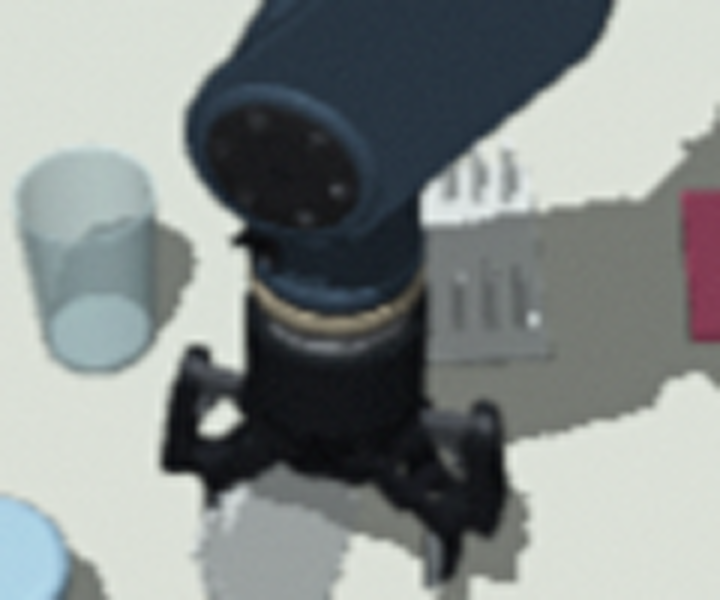

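View pics/w6.png

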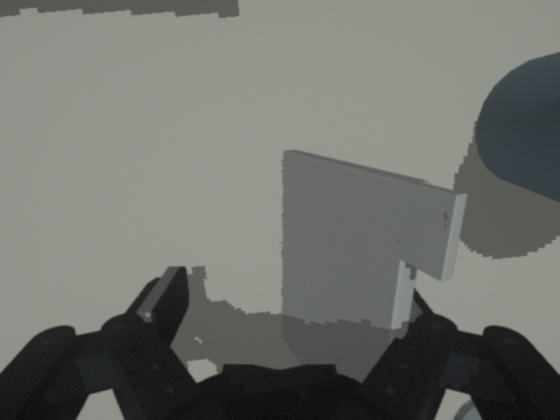

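>>> arm_command(rows=[[[0,0,4],0,-1],[[0,0,6],0,-1],[[0,0,6],0,-1],[[0,0,0],0,-1]])

```text
t: 10.22
tcp_pos: [0.5709, 0.0052, 0.042]
tool_rot: [0.74, 0.673, -0.001, -0.001]
force: [0.4, 0.2, 0.0]
finger_gap: 0.995
```

```bash
python3 - <<'E'
from h import *
s=manip.snapshot('side');crop(s,200,170,320,270,6,'s7.png')
cv2.imwrite('pics/w7.png',manip.snapshot('wrist'))
E
```

```text
(no output)
```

View pics/s7.png

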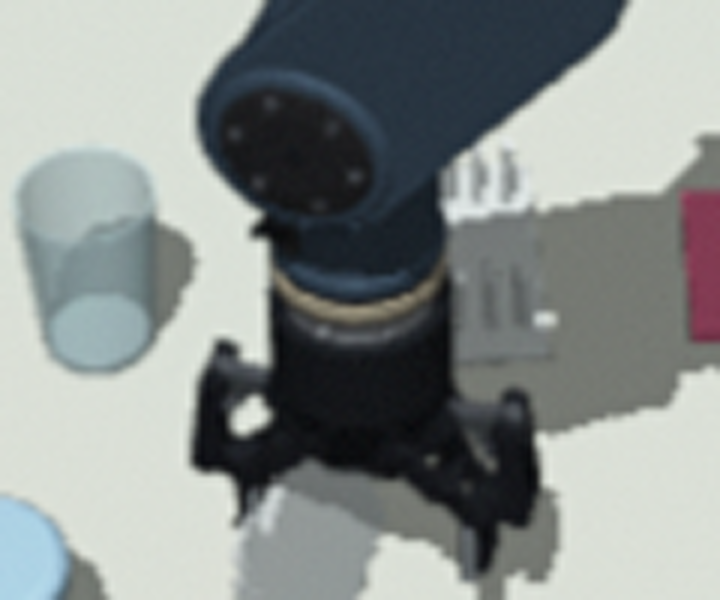

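View pics/w7.png

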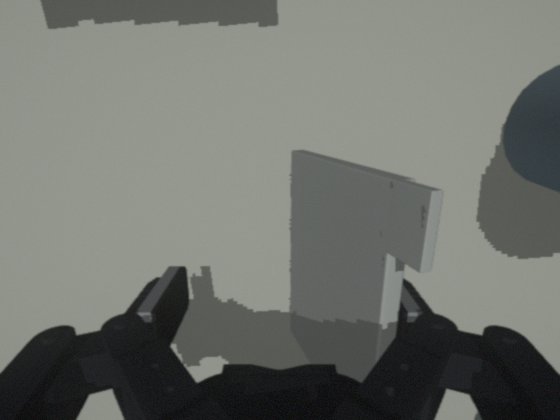

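```bash
python3 - <<'E'
from h import *
c=manip.get_calibration('wrist')
print('front edge',onz(c,292,155,.0),onz(c,292,320,0))
for z in (.05,.06,.07,.08): print(z,onz(c,408,265,z),onz(c,428,272,z))
E
```

```text
front edge [0.58232786 0.05732934 0.        ] [ 0.57347998 -0.04971896  0.        ]
0.05 [0.62771705 0.01141736 0.05      ] [0.63661717 0.00712376 0.05      ]
0.06 [0.62366874 0.01702055 0.06      ] [0.63185071 0.0130734  0.06      ]
0.07 [0.61962044 0.02262373 0.07      ] [0.62708425 0.01902303 0.07      ]
0.08 [0.61557213 0.02822692 0.08      ] [0.62231779 0.02497267 0.08      ]
```

>>> arm_command(rows=[[[0,-2,10],0,-1],[[0,-2,10],0,-1],[[2,0,0],0,-0.6],[[2,0,0],0,-0.2],[[2,0,0],0,0.2],[[0,0,0],0,0.5],[[0,0,0],0,1],[[0,0,0],0,1],[[0,0,0],0,1],[[0,0,0],0,1]])

```text
t: 11.58
tcp_pos: [0.5778, 0.001, 0.0623]
tool_rot: [0.74, 0.673, -0.0, -0.0]
force: [-0.0, 0.6, -1.1]
finger_gap: 0.088
```

```bash
python3 - <<'E'
from h import *
s=manip.snapshot('side');crop(s,200,170,320,270,6,'s8.png')
cv2.imwrite('pics/w8.png',manip.snapshot('wrist'))
E
```

```text
(no output)
```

View pics/s8.png

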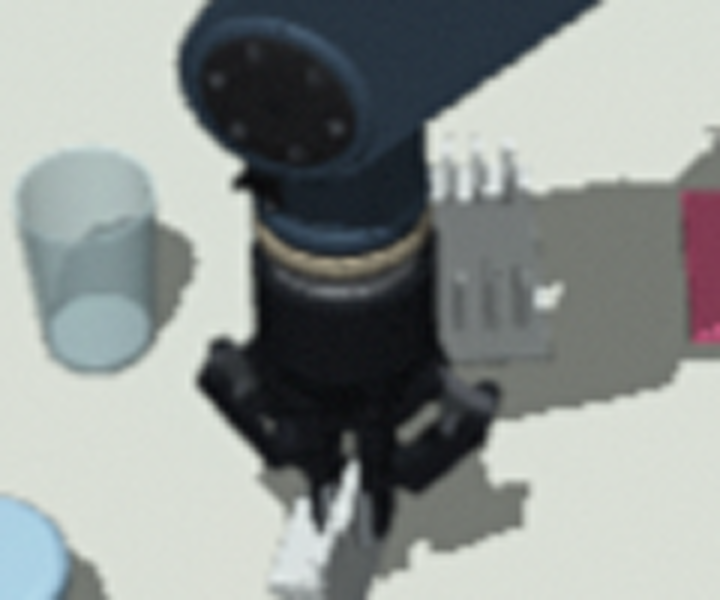

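View pics/w8.png

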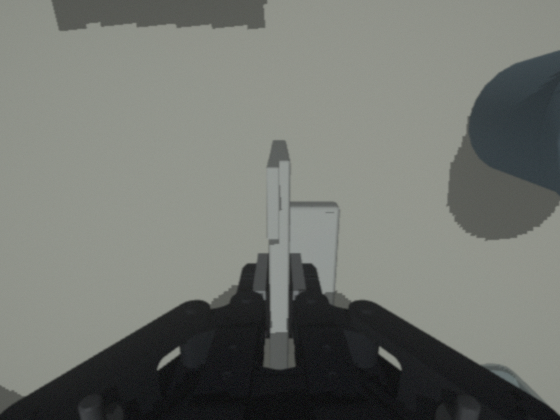

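>>> arm_command(rows=[[[0,0,0],0,0.75],[[-4,0,0],0,0.45],[[-6,0,0],0,0.45],[[-6,1,0],0,0.45],[[-6,1,0],0,0.45],[[0,0,0],0,0.45],[[0,0,-4],0,0.1],[[0,0,-4],0,-0.2],[[0,0,-4],0,-0.5],[[0,0,-4],0,-0.8],[[0,0,-4],0,-1],[[0,0,0],0,-1]])

```text
t: 13.18
tcp_pos: [0.5572, 0.0027, 0.0425]
tool_rot: [0.74, 0.673, 0.001, 0.001]
force: [1.7, 1.5, 4.9]
finger_gap: 1.0
```

```bash
python3 - <<'E'
from h import *
s=manip.snapshot('side');crop(s,200,170,320,270,6,'s9.png')
cv2.imwrite('pics/w9.png',manip.snapshot('wrist'))
E
```

```text
(no output)
```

View pics/s9.png

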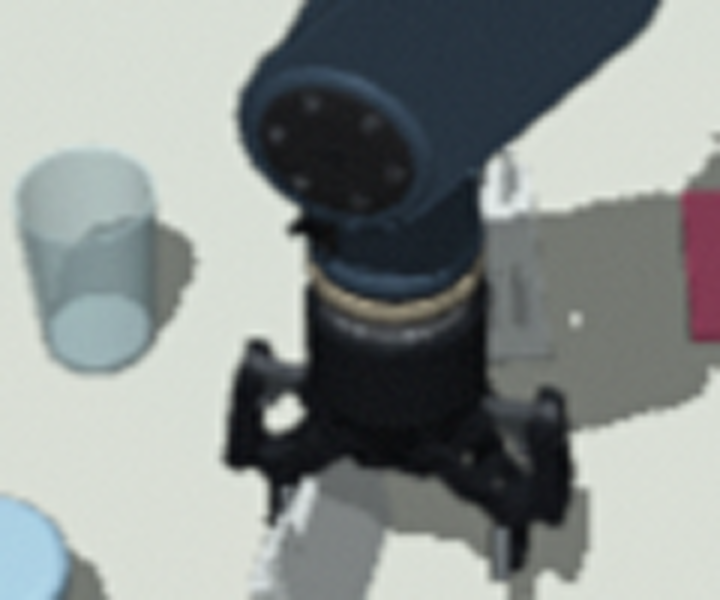

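View pics/w9.png

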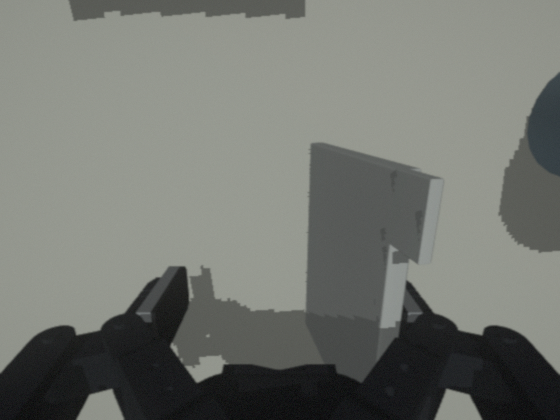

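>>> arm_command(rows=[[[0,-1,10],0,-1],[[0,-1,10],0,-1],[[2,0,0],0,-0.6],[[2,0,0],0,-0.2],[[2,0,0],0,0.2],[[0,0,0],0,0.5],[[0,0,0],0,1],[[0,0,0],0,1],[[0,0,0],0,1],[[0,0,0],0,1]])

```text
t: 14.52
tcp_pos: [0.5623, 0.0009, 0.0625]
tool_rot: [0.74, 0.673, 0.0, 0.0]
force: [1.8, -0.2, 2.0]
finger_gap: 0.088
```

>>> arm_command(rows=[[[0,0,0],0,0.75],[[-4,0,0],0,0.45],[[-6,0,0],0,0.45],[[-6,1,0],0,0.45],[[-6,1,0],0,0.45],[[-6,0,0],0,0.45],[[-6,1,0],0,0.45],[[-6,0,0],0,0.45],[[0,0,0],0,0.45],[[0,0,0],0,0.45]])

```text
t: 15.78
tcp_pos: [0.5221, 0.0039, 0.0624]
tool_rot: [0.74, 0.673, 0.0, 0.0]
force: [-0.3, -1.0, 0.3]
finger_gap: 0.272
```

```bash
python3 - <<'E'
from h import *
s=manip.snapshot('side');crop(s,200,170,320,270,6,'s10.png')
cv2.imwrite('pics/w10.png',manip.snapshot('wrist'))
E
```

```text
(no output)
```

View pics/s10.png

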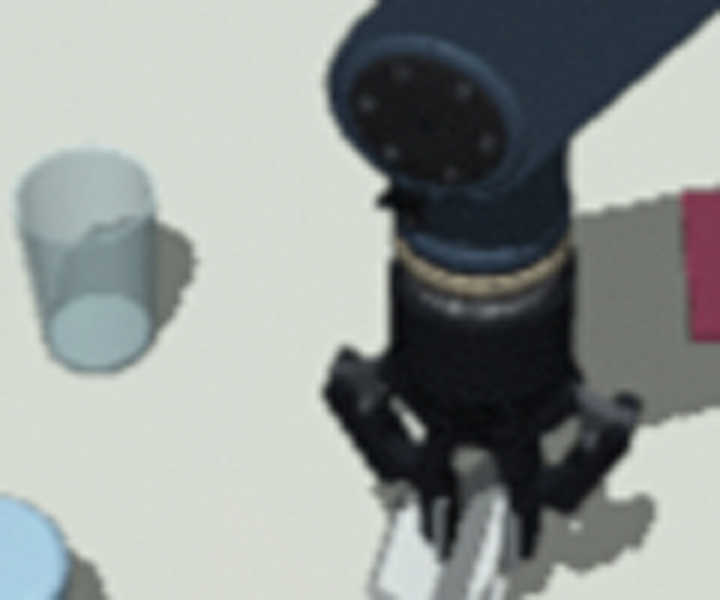

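View pics/w10.png

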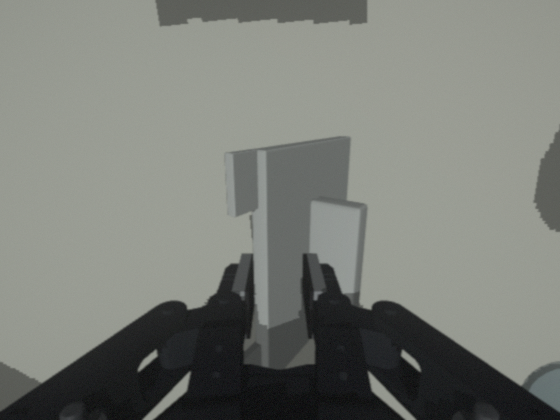

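```bash
python3 - <<'E'
from h import *
c=manip.get_calibration('wrist')
print('front edge',onz(c,350,138,.0))
for z in (.06,.07,.08,.09): print(z,onz(c,258,152,z),onz(c,266,150,z),'tab',onz(c,227,155,z))
E
```

```text
front edge [0.57014882 0.06014879 0.        ]
0.06 [0.51809387 0.06404729 0.06      ] [0.52157734 0.06456138 0.06      ] tab [0.50476323 0.064044   0.06      ]
0.07 [0.51886152 0.06520794 0.07      ] [0.52208609 0.06568382 0.07      ] tab [0.50652168 0.0652049  0.07      ]
0.08 [0.51962918 0.06636859 0.08      ] [0.52259483 0.06680627 0.08      ] tab [0.50828013 0.0663658  0.08      ]
0.09 [0.52039684 0.06752925 0.09      ] [0.52310358 0.06792871 0.09      ] tab [0.51003858 0.0675267  0.09      ]
```

>>> arm_command(rows=[[[-2,0,5],0,0.45],[[-2,0,8],0,0.45],[[0,0,12],0,0.45],[[0,0,20],0,0.45],[[0,0,30],0,0.2],[[0,0,30],0,-0.3],[[0,0,20],0,-0.5],[[0,0,0],0,-0.5]])

```text
t: 16.88
tcp_pos: [0.5192, 0.0037, 0.1896]
tool_rot: [0.74, 0.673, 0.002, 0.002]
force: [-0.8, 0.7, -0.4]
finger_gap: 0.75
```

```bash
python3 - <<'E'
from h import *
s=manip.snapshot('side');crop(s,200,170,320,270,6,'s11.png')
np.save('w11.npy',manip.get_calibration('wrist'),allow_pickle=True)
cv2.imwrite('pics/w11.png',manip.snapshot('wrist'))
E
```

```text
(no output)
```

View pics/s11.png

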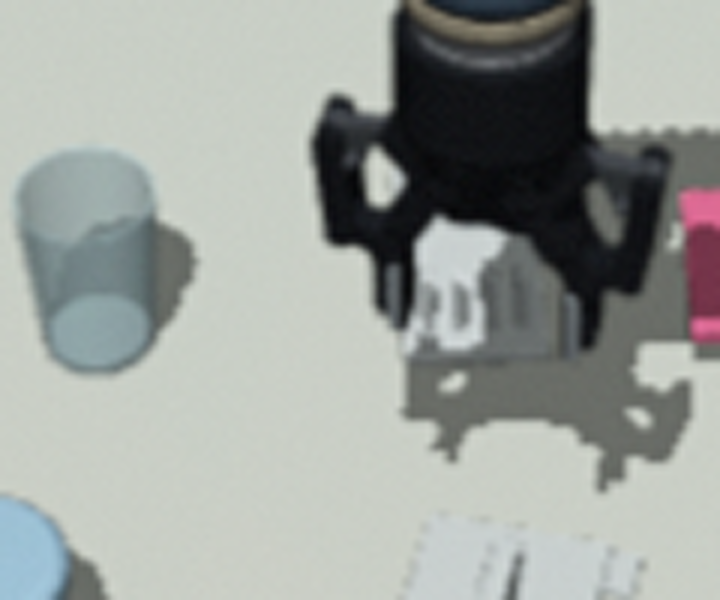

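View pics/w11.png

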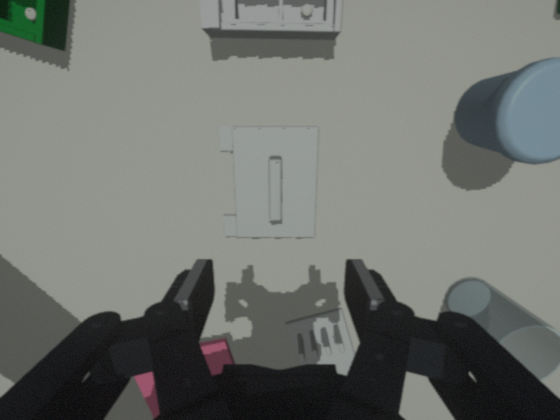

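```bash
python3 - <<'E'
from h import *
im=cv2.imread('pics/w11.png');crop(im,210,115,330,250,5,'c11.png')
E
```

```text
(no output)
```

View pics/c11.png

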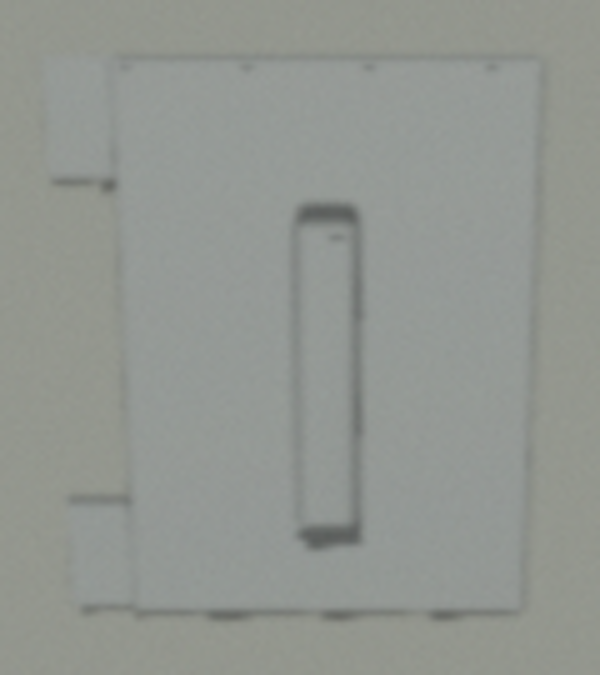

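```bash
python3 - <<'E'
from h import *
c=np.load('w11.npy',allow_pickle=True).item()
def f(L,z): return np.array([onz(c,210+u/5,115+v/5,z)[:2] for u,v in L])
for L,z in (([(297,220),(353,220),(297,527),(353,527)],.034),([(118,60),(542,60),(135,610),(522,610)],.008)):
  p=f(L,z);n=np.linalg.norm
  print('c',p.mean(0).round(4),'w',n(p[1]-p[0]),n(p[3]-p[2]),'l',n(p[0]-p[2]),n(p[1]-p[3]))
  for a,b in((2,0),(3,1)):
    d=p[b]-p[a];print('yaw',np.arctan2(-d[0],d[1]))
E
```

```text
c [0.5146 0.009 ] w 0.010229926741758483 0.010867429519191103 l 0.05943187627266893 0.05943589332594354
yaw -0.10409534972739798
yaw -0.09336879501419805
c [0.5152 0.0084] w 0.08197923467031101 0.08332200674242572 l 0.11459036915475161 0.1146660363338824
yaw -0.10644866799202753
yaw -0.09473105869992438
```

>>> arm_command(rows=[[[-4,5,-5],0.174,-1],[[0,0,-10],0.174,-1],[[0,0,-10],0.174,-1],[[0,0,-10],0.174,-1],[[0,0,-10],0.174,-1],[[0,0,0],0.174,-1],[[0,0,0],0.174,-1],[[0,0,0],0.174,-1],[[0,0,0],0.174,-1],[[0,0,0],0,-1],[[0,0,0],0,-1]], squeeze=20)

```text
t: 18.35
tcp_pos: [0.5135, 0.009, 0.1417]
tool_rot: [0.051, 0.999, 0.0, -0.001]
force: [0.7, 0.5, 0.1]
finger_gap: 0.997
```

```bash
python3 - <<'E'
from h import *
s=manip.sense();print(s['tcp_pos'],s['tool_rot'],2*np.arctan2(s['tool_rot'][1],s['tool_rot'][0]),s['q'])
np.save('w12.npy',manip.get_calibration('wrist'),allow_pickle=True)
cv2.imwrite('pics/w12.png',manip.snapshot('wrist'))
E
```

```text
[0.5134952  0.00902542 0.14166497] [ 5.06550855e-02  9.98715951e-01  1.01996879e-04 -7.07998202e-04] 3.040239080553553 [-2.00271372e-01  5.32019264e-01  1.80371882e+00 -1.29022514e-05
  8.07285157e-01 -1.66970520e+00]
```

View pics/w12.png

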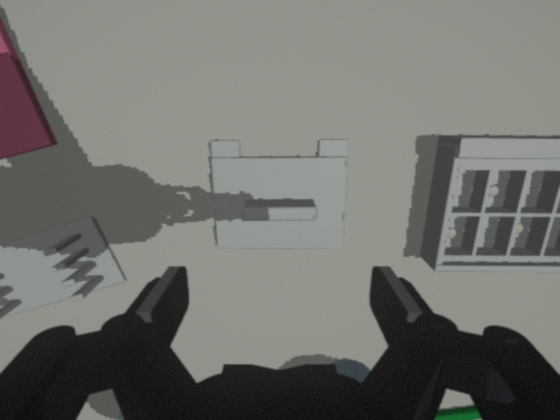

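```bash
python3 - <<'E'
from h import *
c=np.load('w12.npy',allow_pickle=True).item()
print('ridge top corners L/R',onz(c,244,200,.034),onz(c,316,200,.034))
print('plate',[onz(c,u,v,.008)[:2].round(4) for u,v in [(213,157),(346,157),(218,248),(342,248)]], np.mean([onz(c,u,v,.008) for u,v in [(213,157),(346,157),(218,248),(342,248)]],axis=0))
for z in (.034,):print(onz(c,280,210,z))
E
```

```text
ridge top corners L/R [ 0.5004058  -0.01816187  0.034     ] [0.50628751 0.0388663  0.034     ]
plate [array([ 0.4672, -0.0428]), array([0.4788, 0.0691]), array([ 0.5507, -0.0521]), array([0.5625, 0.0622])] [0.51477791 0.00911922 0.008     ]
[0.5116528 0.0095032 0.034    ]
```

>>> arm_command(rows=[[[1,0,-30],0,-1],[[0,0,-30],0,-1],[[0,0,-30],0,-1],[[0,0,-18],0,-1],[[0,0,-11],0,-1],[[0,0,0],0,-1],[[0,0,0],0,1],[[0,0,0],0,1],[[0,0,0],0,1],[[0,0,0],0,1]], squeeze=20)

```text
t: 19.65
tcp_pos: [0.5155, 0.0089, 0.0242]
tool_rot: [0.049, 0.999, -0.0, 0.001]
force: [-0.6, 0.9, 6.5]
finger_gap: 0.692
```

>>> arm_command(rows=[[[0,0,10],0,1],[[0,0,25],0,1],[[0,0,30],0,1],[[0,0,0],0,1],[[0,0,0],0,1]])

```text
t: 20.27
tcp_pos: [0.5145, 0.0091, 0.0881]
tool_rot: [0.049, 0.999, 0.0, -0.0]
force: [-0.4, 0.2, -1.0]
finger_gap: 0.697
```

```bash
python3 - <<'E'
from h import *
s=manip.snapshot('side');crop(s,200,170,360,290,5,'s13.png')
np.save('w13.npy',manip.get_calibration('wrist'),allow_pickle=True)
cv2.imwrite('pics/w13.png',manip.snapshot('wrist'))
E
```

```text
(no output)
```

View pics/s13.png

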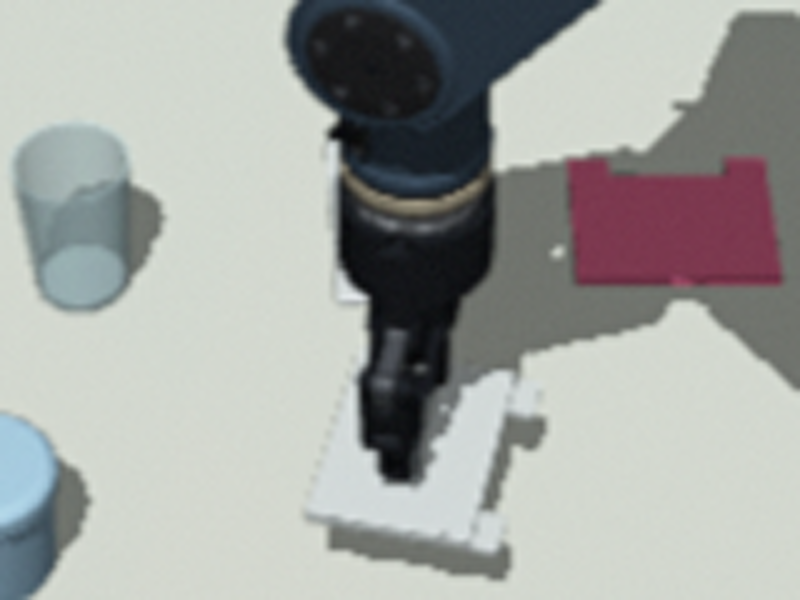

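View pics/w13.png

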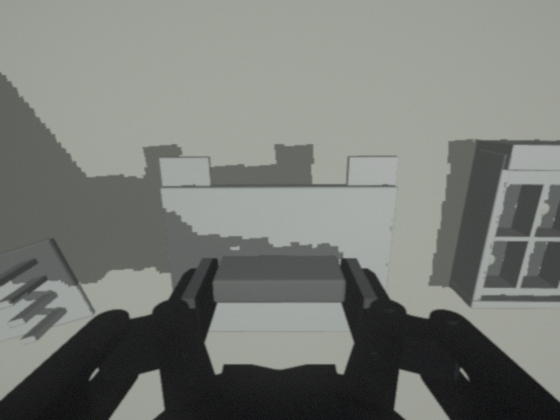

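>>> arm_command(rows=[[[4,25,0],0,1],[[5,28,0],0,1],[[5,28,0],0,1],[[5,28,0],0,1],[[5,28,0],0,1],[[5,28,0],0,1],[[4,20,0],0,1],[[2,11,-10],0,1],[[0,0,-5],0,1],[[0,0,0],0,1],[[0,0,0],0,1]])

```text
t: 21.75
tcp_pos: [0.5498, 0.2042, 0.0732]
tool_rot: [0.05, 0.999, -0.0, -0.0]
force: [0.3, -0.0, -0.7]
finger_gap: 0.697
```

```bash
python3 - <<'E'
from h import *
s=manip.snapshot('side');crop(s,200,270,340,400,5,'s14.png')
np.save('w14.npy',manip.get_calibration('wrist'),allow_pickle=True)
cv2.imwrite('pics/w14.png',manip.snapshot('wrist'))
E
```

```text
(no output)
```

View pics/s14.png

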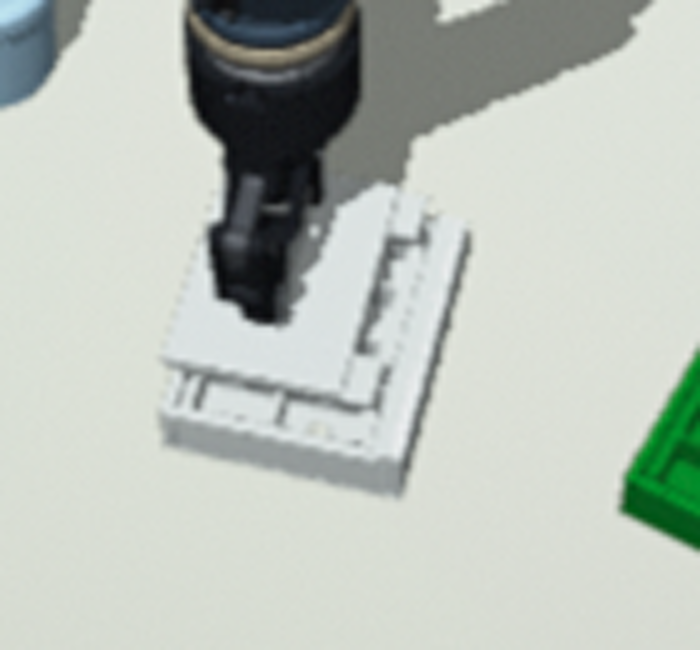

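View pics/w14.png

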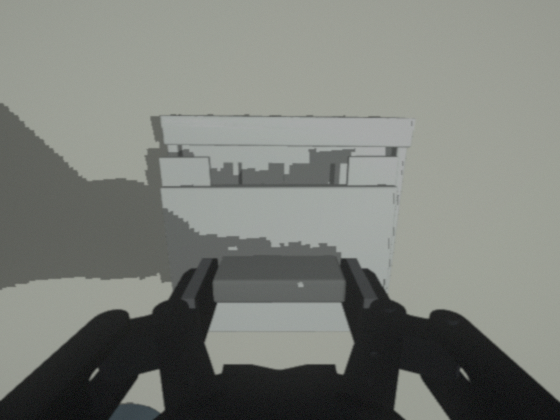

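```bash
python3 - <<'E'
from h import *
im=cv2.imread('pics/w14.png');crop(im,145,105,285,205,5.5,'c14a.png');crop(im,285,105,425,205,5.5,'c14b.png')
E
```

```text
(no output)
```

View pics/c14a.png

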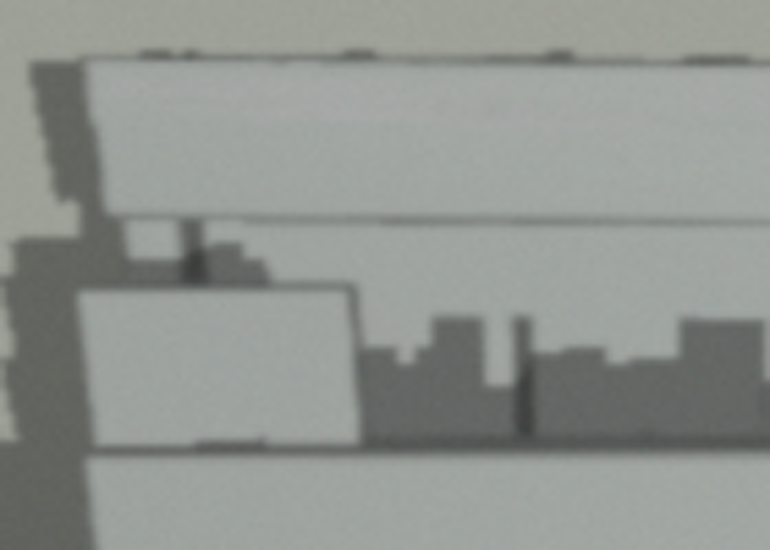

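View pics/c14b.png

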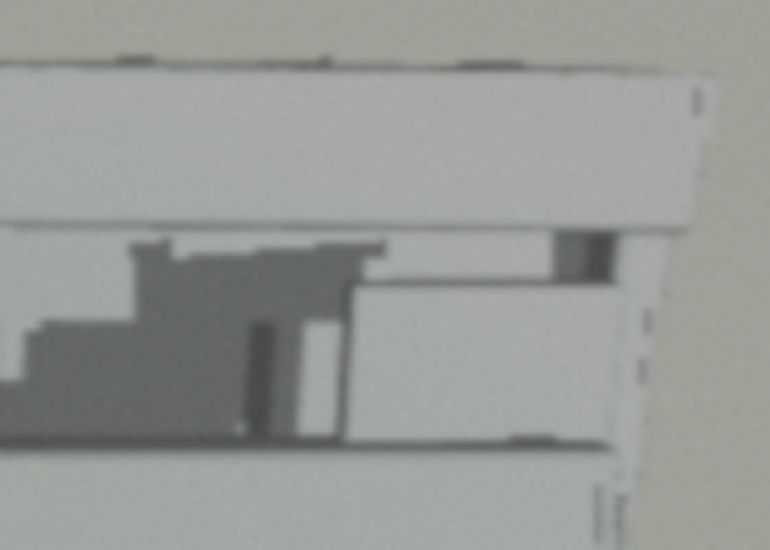

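```bash
python3 - <<'E'
from h import *
c=np.load('w14.npy',allow_pickle=True).item()
P=lambda o,u,v,z: onz(c,o+u/5.5,105+v/5.5,z)
O=np.array([.532,.2074]);a=-.099;R=np.array([[np.cos(a),np.sin(a)],[-np.sin(a),np.cos(a)]])
q=lambda p:(R@(p[:2]-O)*1000).round(1)
print('lip inner L,R',q(P(145,105,216,.035)),q(P(285,685,228,.035)))
print('wall outer L,R',q(P(145,83,58,.035)),q(P(285,712,75,.035)))
zt=.0732-.020
for n,o,u,v in [('Lo',145,77,288),('Li',145,355,285),('Ri',285,352,283),('Ro',285,615,283)]: print(n,q(P(o,u,v,zt)))
print('edge',q(P(145,87,458,zt+.004)),q(P(285,612,450,zt+.004)))
print('tcp',q(np.array([.5498,.2042])))
E
```

```text
lip inner L,R [-42.6 -63.5] [-41.1  68.3]
wall outer L,R [-57.3 -64. ] [-55.5  69.1]
Lo [-38.1 -60.2]
Li [-38.4 -35.6]
Ri [-38.4  32. ]
Ro [-38.3  55.2]
edge [-23.7 -59.5] [-24.2  55. ]
tcp [18.  -1.4]
```

>>> arm_command(rows=[[[0.4,4,0],-0.011,1],[[0,0,-5],0,1],[[0,0,0],0,1],[[0,0,0],0,1]])

```text
t: 22.35
tcp_pos: [0.5502, 0.209, 0.0682]
tool_rot: [0.055, 0.998, -0.0, -0.0]
force: [0.6, -0.3, -1.1]
finger_gap: 0.697
```

```bash
python3 - <<'E'
from h import *
print(manip.sense()['tcp_pos'])
np.save('w15.npy',manip.get_calibration('wrist'),allow_pickle=True)
im=manip.snapshot('wrist');cv2.imwrite('pics/w15.png',im)
crop(im,145,105,285,205,5.5,'c15a.png');crop(im,285,105,425,205,5.5,'c15b.png')
E
```

```text
[0.55020811 0.20899981 0.06818019]
```

View pics/c15a.png

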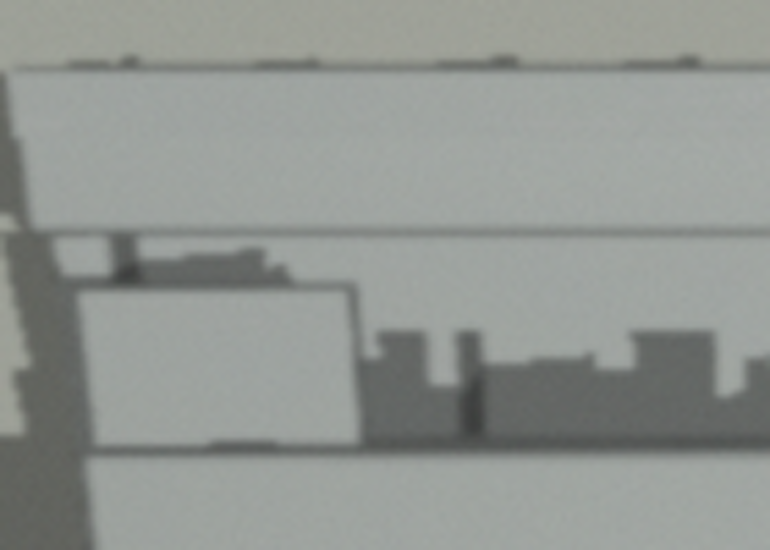

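View pics/c15b.png

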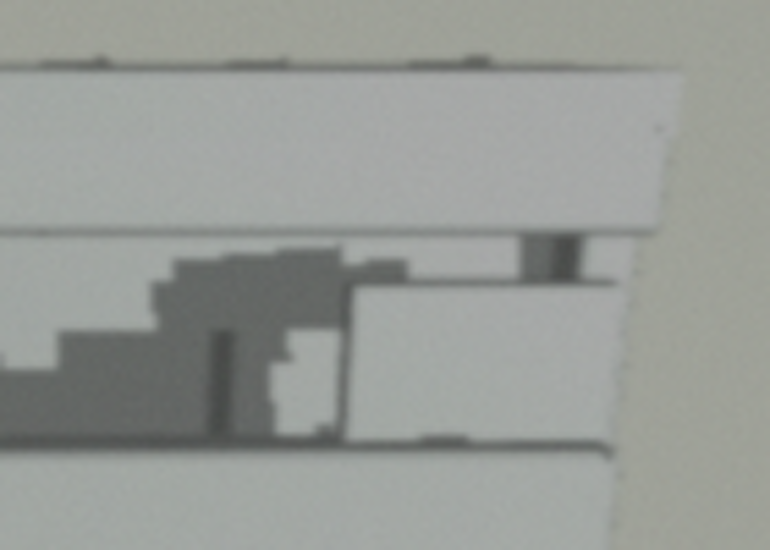

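```bash
python3 - <<'E'
from h import *
c=np.load('w15.npy',allow_pickle=True).item()
P=lambda o,u,v,z: onz(c,o+u/5.5,105+v/5.5,z)
O=np.array([.532,.2074]);a=-.110;R=np.array([[np.cos(a),np.sin(a)],[-np.sin(a),np.cos(a)]])
q=lambda p:(R@(p[:2]-O)*1000).round(1)
print('lip inner L,R',q(P(145,28,230,.035)),q(P(285,655,232,.035)))
zt=.0682-.020
for n,o,u,v in [('Lo',145,77,288),('Li',145,355,285),('Ri',285,352,283),('Ro',285,615,283)]: print(n,q(P(o,u,v,zt)))
# organiser interior side walls at z=.03
print('wall inner?',q(P(145,52,240,.03)),q(P(285,635,240,.03)),q(P(285,583,240,.03)))
E
```

```text
lip inner L,R [-42.  -64.2] [-41.7  68.2]
Lo [-38.4 -55.2]
Li [-38.7 -30.7]
Ri [-38.8  36.8]
Ro [-38.7  60. ]
wall inner? [-40.5 -64. ] [-40.4  68.3] [-40.4  63.2]
```

>>> arm_command(rows=[[[0,-0.6,-6],0,1],[[0,0,-5],0,1],[[0,0,-3],0,1],[[0,0,-2],0,1],[[0,0,-2],0,1],[[0,0,0],0,1]])

```text
t: 23.15
tcp_pos: [0.5484, 0.2085, 0.0507]
tool_rot: [0.055, 0.998, -0.0, -0.002]
force: [-3.7, 0.1, 6.2]
finger_gap: 0.7
```

```bash
python3 - <<'E'
from h import *
np.save('w16.npy',manip.get_calibration('wrist'),allow_pickle=True)
im=manip.snapshot('wrist');crop(im,145,105,425,265,2.8,'c16.png');cv2.imwrite('pics/w16.png',im)
s=manip.snapshot('side');crop(s,200,270,340,400,5,'s16.png')
E
```

```text
(no output)
```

View pics/c16.png

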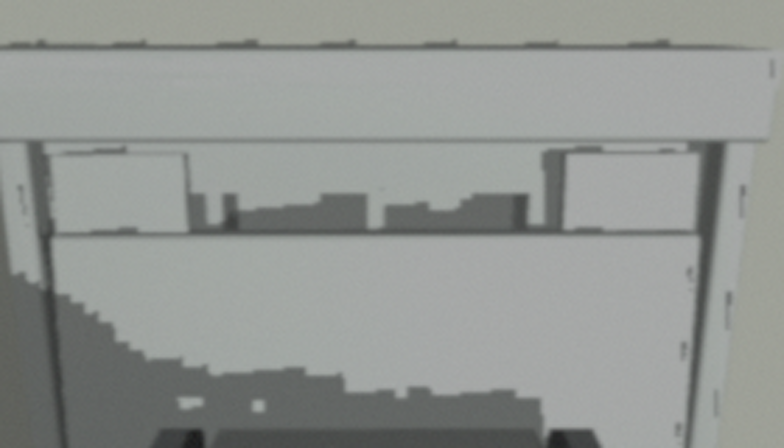

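View pics/s16.png

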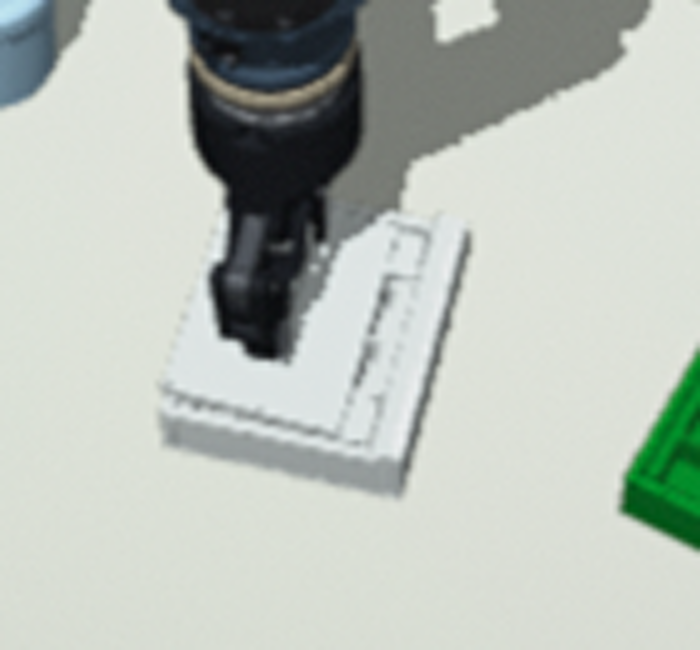

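>>> arm_command(rows=[[[0,0,-1],0,1],[[-2,0.2,-0.5],0,1],[[-2,0.2,0],0,1],[[-2,0.2,0],0,1],[[-2,0.2,0],0,1],[[0,0,0],0,1]])

```text
t: 24.0
tcp_pos: [0.5453, 0.2093, 0.0504]
tool_rot: [0.055, 0.999, 0.0, 0.003]
force: [1.1, 0.0, 5.6]
finger_gap: 0.695
```

```bash
python3 - <<'E'
from h import *
np.save('w17.npy',manip.get_calibration('wrist'),allow_pickle=True)
im=manip.snapshot('wrist');crop(im,145,105,425,265,2.8,'c17.png');cv2.imwrite('pics/w17.png',im)
s=manip.snapshot('side');crop(s,200,270,340,400,5,'s17.png')
E
```

```text
(no output)
```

View pics/c17.png

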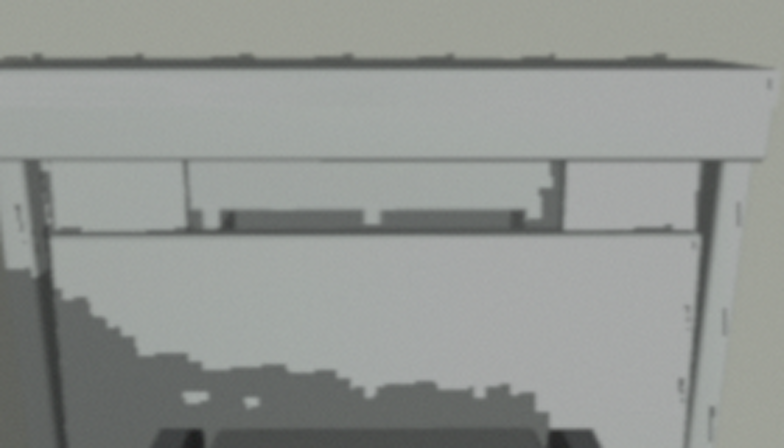

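View pics/s17.png

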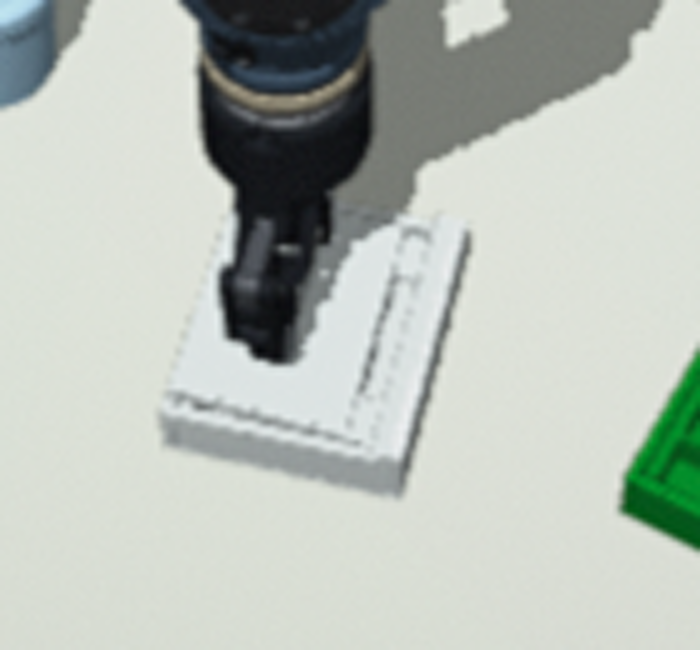

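>>> arm_command(rows=[[[-1.5,0.15,0],0,1],[[-1.5,0.15,0],0,1],[[-1,0.1,1],0,1],[[0,0,1],0,1],[[0,0,0],0,1]])

```text
t: 24.72
tcp_pos: [0.5377, 0.2095, 0.0504]
tool_rot: [0.055, 0.998, -0.0, -0.001]
force: [0.5, 0.4, -0.9]
finger_gap: 0.694
```

```bash
python3 - <<'E'
from h import *
np.save('w18.npy',manip.get_calibration('wrist'),allow_pickle=True)
im=manip.snapshot('wrist');crop(im,145,105,425,265,2.8,'c18.png');cv2.imwrite('pics/w18.png',im)
s=manip.snapshot('side');crop(s,200,270,340,400,5,'s18.png')
E
```

```text
(no output)
```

View pics/c18.png

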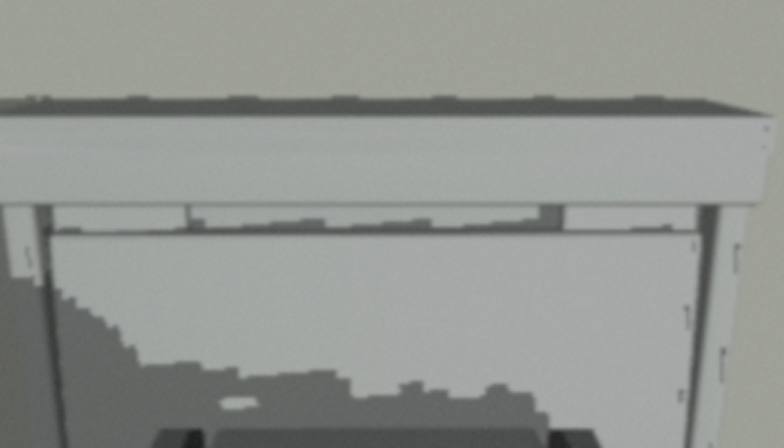

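View pics/s18.png

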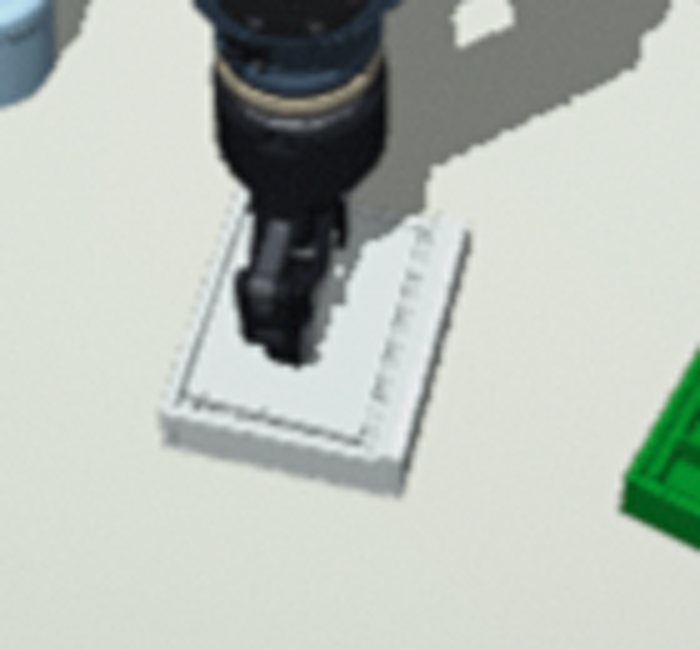

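>>> arm_command(rows=[[[0,0,2],0,1],[[0,0,2],0,1],[[0,0,2],0,1],[[0,0,2],0,1],[[0,0,1],0,1],[[0,0,0],0,1]])

```text
t: 25.58
tcp_pos: [0.5379, 0.2095, 0.0596]
tool_rot: [0.055, 0.999, -0.0, -0.0]
force: [-1.8, 0.9, -5.7]
finger_gap: 0.695
```

```bash
python3 - <<'E'
from h import *
np.save('w19.npy',manip.get_calibration('wrist'),allow_pickle=True)
im=manip.snapshot('wrist');crop(im,145,105,425,265,2.8,'c19.png');cv2.imwrite('pics/w19.png',im)
s=manip.snapshot('side');crop(s,200,270,340,400,5,'s19.png')
E
```

```text
(no output)
```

View pics/c19.png

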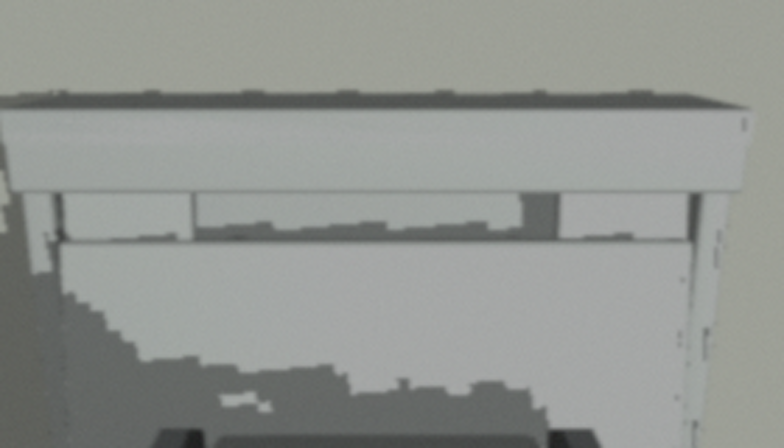

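View pics/s19.png

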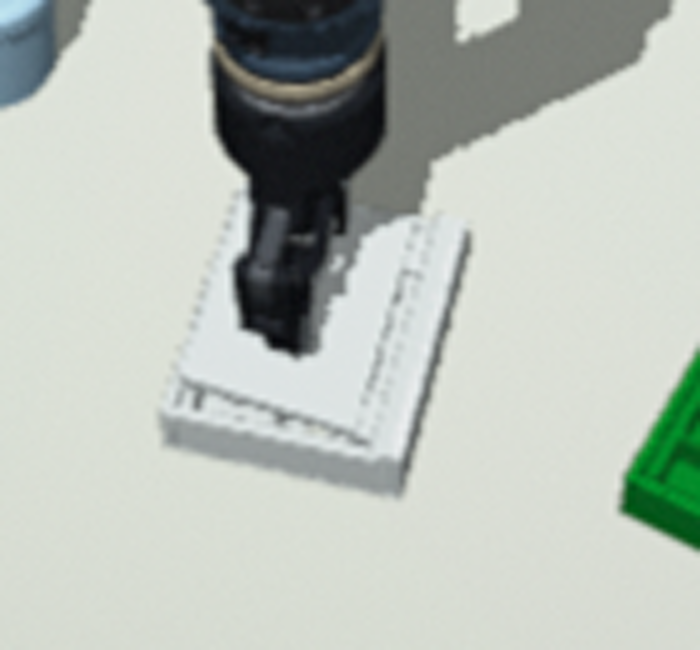

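```bash
python3 - <<'E'
from h import *
c=np.load('w19.npy',allow_pickle=True).item()
O=np.array([.532,.2094]);a=-.110;R=np.array([[np.cos(a),np.sin(a)],[-np.sin(a),np.cos(a)]])
q=lambda p:(R@(p[:2]-O)*1000).round(1)
print('lip',q(onz(c,280,105+191/2.8,.035)))
for z in (.032,.036,.04): print('plate -x edge',z,q(onz(c,280,105+240/2.8,z)))
# front edge in side view: near corner front (180,378)/5 , near lip-side plate corner (365,440)
s=manip.get_calibration('side')
for z in (.03,.035,.04,.045,.05): print(z,q(onz(s,200+182/5,270+380/5,z)))
E
```

```text
lip [-41.7   0.5]
plate -x edge 0.032 [-31.8   0.5]
plate -x edge 0.036 [-32.8   0.5]
plate -x edge 0.04 [-33.8   0.5]
0.03 [51.9 49.5]
0.035 [50.8 52.5]
0.04 [49.6 55.4]
0.045 [48.4 58.3]
0.05 [47.2 61.3]
```

>>> arm_command(rows=[[[0,0,-2],0,1],[[0.5,0,-3],0,1],[[0,0,-3],0,1],[[0,0,-2],0,1],[[0,0,-2],0,1],[[0,0,-1],0,1],[[0,0,0],0,1]])

```text
t: 26.55
tcp_pos: [0.5413, 0.2098, 0.0502]
tool_rot: [0.055, 0.998, 0.001, 0.003]
force: [0.2, -1.1, 20.6]
finger_gap: 0.693
```

```bash
python3 - <<'E'
from h import *
im=manip.snapshot('wrist');crop(im,145,105,425,265,2.8,'c20.png')
s=manip.snapshot('side');crop(s,200,270,340,400,5,'s20.png')
E
```

```text
(no output)
```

View pics/c20.png

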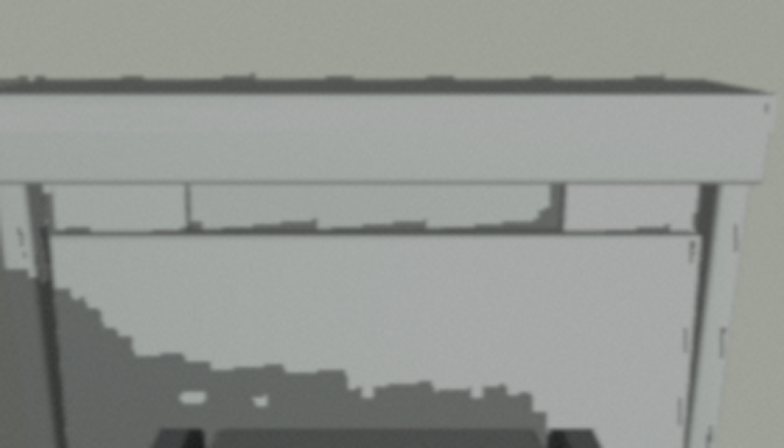

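View pics/s20.png

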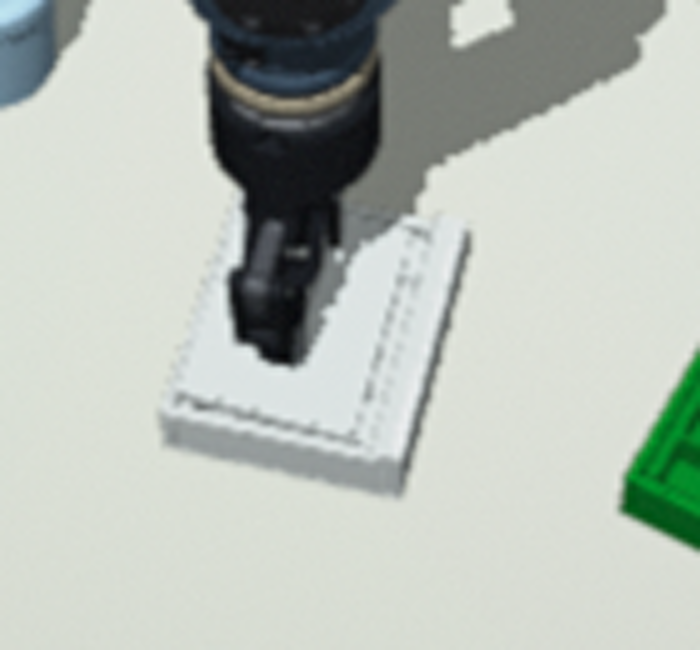

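>>> arm_command(rows=[[[0,0,2],0,1],[[-2,0.2,1],0,1],[[-2,0.2,0],0,1],[[0,0,0],0,1]])

```text
t: 27.15
tcp_pos: [0.5363, 0.21, 0.0501]
tool_rot: [0.055, 0.998, 0.0, 0.002]
force: [4.1, -1.0, 5.2]
finger_gap: 0.696
```

>>> arm_command(rows=[[[0.5,0,-2],0,1],[[0,0,-2],0,1],[[0,0,-1],0,1],[[0,0,0],0,1]])

```text
t: 27.65
tcp_pos: [0.5379, 0.2098, 0.0455]
tool_rot: [0.055, 0.999, 0.0, 0.003]
force: [5.2, -2.3, 5.8]
finger_gap: 0.697
```

```bash
python3 - <<'E'
from h import *
im=manip.snapshot('wrist');crop(im,145,105,425,265,2.8,'c21.png')
s=manip.snapshot('side');crop(s,200,270,340,400,5,'s21.png')
E
```

```text
(no output)
```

View pics/c21.png

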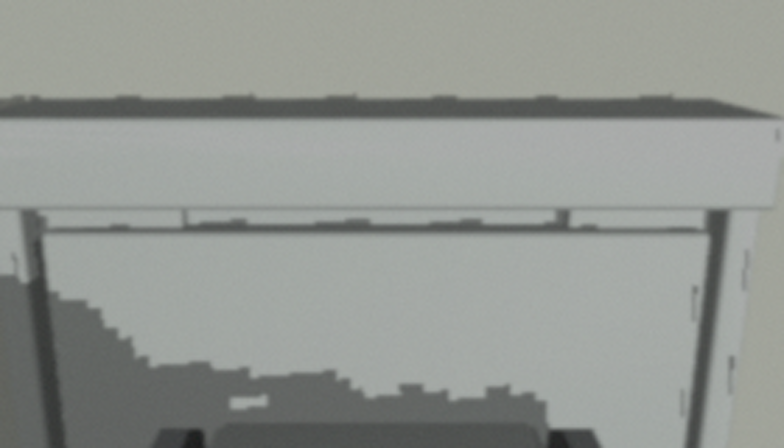

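View pics/s21.png

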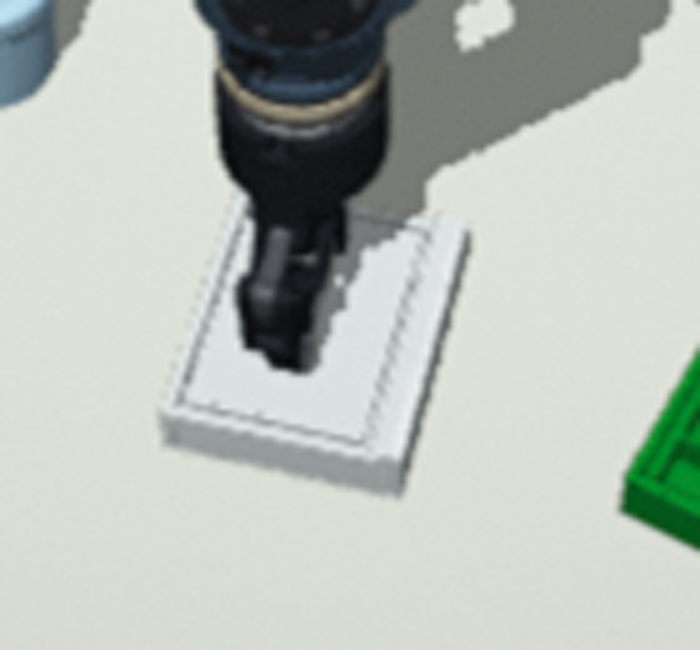

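>>> arm_command(rows=[[[0,0,0],0,0.1],[[0,0,0],0,-0.6],[[0,0,0],0,-1],[[0,0,0],0,-1],[[0,0,15],0,-1],[[0,0,40],0,-1],[[0,0,60],0,-1],[[0,0,0],0,-1],[[0,0,0],0,-1]])

```text
t: 28.88
tcp_pos: [0.5349, 0.21, 0.1605]
tool_rot: [0.055, 0.998, 0.0, 0.0]
force: [-0.2, 0.1, -1.1]
finger_gap: 0.999
```

```bash
python3 - <<'E'
from h import *
np.save('w22.npy',manip.get_calibration('wrist'),allow_pickle=True)
im=manip.snapshot('wrist');cv2.imwrite('pics/w22.png',im);crop(im,170,80,400,260,3.3,'c22.png')
s=manip.snapshot('side');crop(s,200,270,340,400,5,'s22.png');cv2.imwrite('pics/s22f.png',s)
E
```

```text
(no output)
```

View pics/w22.png

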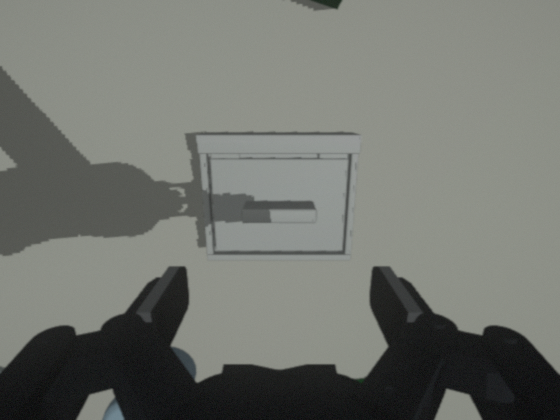

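View pics/s22.png

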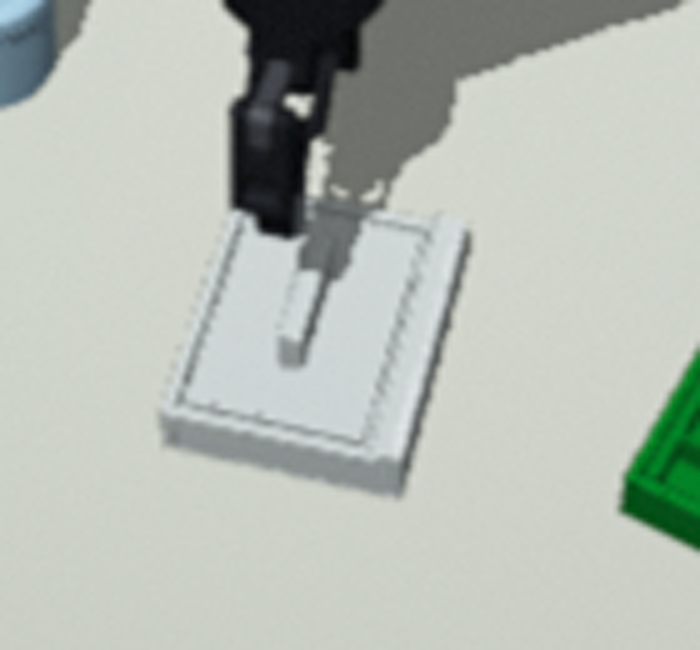

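View pics/c22.png

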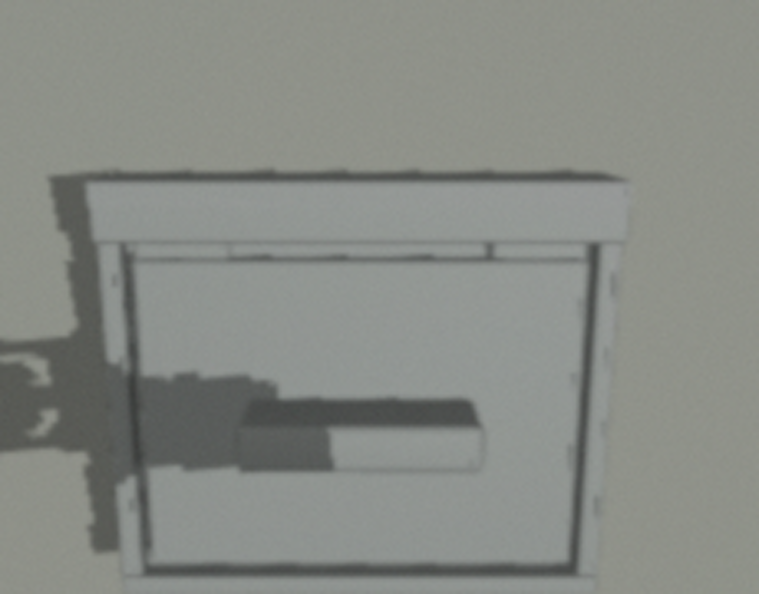

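```bash
python3 - <<'E'
from h import *
c=np.load('w22.npy',allow_pickle=True).item()
O=np.array([.532,.2094]);a=-.110;R=np.array([[np.cos(a),np.sin(a)],[-np.sin(a),np.cos(a)]])
q=lambda u,v,z:(R@(onz(c,170+u/3.3,80+v/3.3,z)[:2]-O)*1000).round(1)
print('lip',q(362,242,.035),'front wall inner top',q(362,576,.03))
print('plate -x edge corners',q(133,260,.03),q(590,260,.03),'front',q(147,566,.03),q(574,566,.03))
print('walls inner',q(122,245,.03),q(600,245,.03))
t=manip.snapshot('top');crop(t,130,110,340,290,3.6,'t22.png')
E
```

```text
lip [-41.8   1. ] front wall inner top [51.5  1. ]
plate -x edge corners [-36.6 -57.1] [-36.5  58.9] front [ 48.4 -58.9] [48.6 60.1]
walls inner [-40.4 -59.6] [-40.3  61.2]
```

View pics/t22.png

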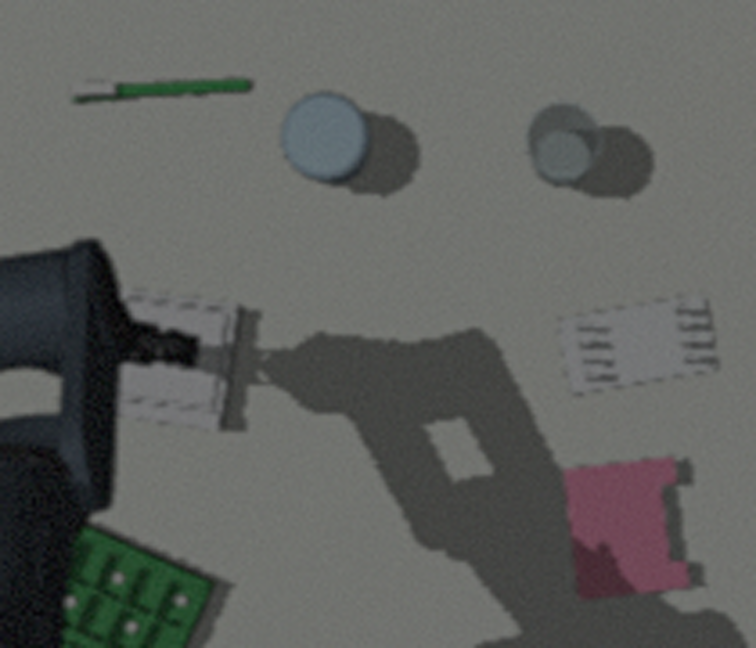

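View pics/s22f.png

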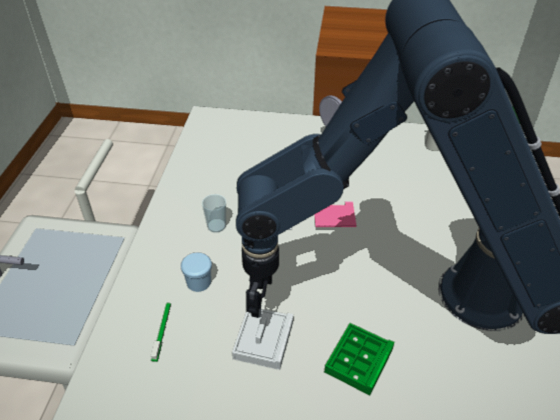

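```bash
python3 -c "
from station import manip
print(manip.sense()['t'],manip.sense()['force']);print(manip.sign_off())"
```

```text
29.025 [-0.45877011 -0.24762985  0.62574985]
the job is handed in; nothing more can be done
None
```

The cover is seated in the off-white organiser and released, and I handed the job in at about 29 s of the 64 s allowed. The sign-off reports no verdict, so what follows is from my own last checks.

**What I did**
- I took the cover out of the rack by its upper edge, stood it on the ledge and tipped it over. It came to lie flat with the ridge up, and I let go.
- I then gripped it by the ends of the ridge and tilted it against the organiser's front wall. The tabs slid under the lip, and lifting raised the front edge so the tabs bore on the lip.
- Last, I swung it down, released it and raised the arm clear.

**What the last checks showed**
- **Fit:** the plate measures x ≈ -36.5 to +48.5 mm in the organiser, 85 mm against the nominal 84. That puts the tab tips at about -50 mm, roughly 8 mm under the lip, and the cover sits about 0.1 mm off centre sideways.
- **Level:** the measured length fits a cover lying level at the 30 mm wall height, and the side view shows it flush. I did not measure its final height or tilt directly.
- **Hooking step:** with the tabs under the lip I estimated a tilt of about 0.17 rad, read from one side view.
- **Other objects:** the cup, tumbler and brush look unmoved. The mirror is mostly hidden behind the arm in the last picture, and I did not measure any of their displacements.

**What went wrong on the way**
- The cover tipped the wrong way twice while I was laying it down. The first time it was jammed against the gripper with about 25 N (12 N sideways, 22 N up) until I backed off. Both times I stood it up again and regripped it.
- On the first swing down the front edge caught on the front wall with about 21 N. I lifted, shifted the cover a few millimetres and lowered it again.
- My first estimate of the organiser's position was about 2 mm and 0.01 rad off, which I corrected from the close view before hooking.

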